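# Tip the empty cartons into the pedal bin

### The job

Clear the empty tea cartons into the recycling bin: first set all of them on the tray beside the bin, and only then press the pedal down to its stop to open the lid. Raise the tray slowly by its handle just until the cartons start to slide, hold it still there until all of them have slid into the bin, then let the tray down level again and close the lid fully. Leave the salt packet and the spice jar standing where they are.

Things in the scene. Friction and masses are not known exactly. Their poses are not given: they have to be found in the camera images.
- station: Fixed recycling bin; origin on the worktop under its middle; x away from the robot, y left (yaw within 0.1), z up. White, outside 215 (x) x 250 (y), rim 140 up, walls 5; inside, a steep slide below the left rim and a smooth floor. Lid hinged on the right (-y) rim; left (+y) a level tray on legs, hinged at the bin's left rim; pedal in front (-x) of the tray.
- lid (a joint): angle of the bin lid, 0 = shut, 1.7 = fully open (leaning just past upright, over the right rim). It is linked to the pedal (3.4 times the pedal's angle) and its stiff hinge keeps it wherever it is left; it takes only 1 to 2 N at its edge to swing it shut, which raises the pedal again.
- lid_hinge (a point): middle of the lid's hinge line, on the bin's right rim, 140 mm up. The grey lid, 215 mm wide, 227 mm from hinge line to free edge and 40 mm deep (hollow below), has its flat outer face 40 mm above this line when shut; it turns about the station's x.
- lid_mid (a point): middle of the lid's outer face, 115 mm from the hinge line.
- pedal (a joint): angle of the pedal, 0 = up, 0.5 = down on its stop. Light spring and damped hinge: pressed slowly (some 30 mm/s), about 3 to 8 N at the pad pushes it down; it then stays down with the lid open.
- pedal_pad (a point): middle of the top of the pedal's black pad, 55 (x) x 85 (y) mm, about 91 mm up (sloping) when the pedal is up and 38 mm when it is down. It turns about a line along y, about 105 mm behind it (towards the bin), 35 mm up. The tray's front edge is about 110 mm behind it, above the shaft.
- tray (a joint): tilt of the tray, 0 = level on its legs, grows as its left (handle) end is raised; can turn to 0.9. Damped hinge; sinks back slowly by its weight (3 to 6 N at the handle). On the smooth metal the cartons start to slide somewhere between 0.25 and 0.48 rad (differs from start to start). Steeper than 0.62 would throw them.
- tray_hinge (a point): middle of the tray's hinge line along the station's x, 153 mm up at the bin's left rim; the tray turns about it.
- tray_mid (a point): centre of the tray's upper face (tilts with it; y towards the handle, z out of the face), 156 mm above the worktop when level. Floor 186 (x) x 255 (y) mm inside; rims 18 mm high at both sides and at the handle end, none at the bin end, which is 134 mm from here. Two cartons fit side by side and two behind one another, long sides along y.
- tray_handle (a point): grip point on the tray's handle, a round black bar of diameter 17 mm that sticks out level from the middle of the tray's left end, along y, 90 mm long; this point lies on its axis 310 mm from the hinge line, 54 mm clear of the tray's end rim, 159 mm above the worktop when level.
- salt_mid (a point): tall salt packet, still full, 46 x 67 x 143 mm, standing; point half-way up. Bystander.
- jar_mid (a point): spice jar with screw cap, diameter 42, height 108 mm, standing; point half-way up. Bystander.
- carton1_mid (a point): empty folding carton (small tea box), 102 x 53 x 60 mm (x long, y, z), 0.08 kg, closed and rigid; standing on its broad side; point at its centre. May be absent.
- carton2_mid (a point): empty folding carton (small tea box), 107 x 55 x 52 mm (x long, y, z), 0.08 kg, closed and rigid; standing on its broad side; point at its centre. May be absent.
- carton3_mid (a point): empty folding carton (small tea box), 102 x 53 x 60 mm (x long, y, z), 0.08 kg, closed and rigid; standing on its broad side; point at its centre. May be absent.
- carton4_mid (a point): empty folding carton (small tea box), 107 x 55 x 52 mm (x long, y, z), 0.08 kg, closed and rigid; standing on its broad side; point at its centre. May be absent.

How it is judged (in metres and radians):
On the way, in this order (a step that is already met when the one before it is completed fails the run):
1. all empty cartons rest on the level tray, let go, while the lid is still shut (x of carton1_mid in the frame of tray_mid between -0.09 and 0.09 m and y of carton1_mid in the frame of tray_mid between -0.12 and 0.12 m and z of carton1_mid in the frame of tray_mid between 0.012 and 0.065 m and distance between each of carton1_mid, carton2_mid, carton3_mid, carton4_mid and the grasp point above 0.07 m and x of carton2_mid in the frame of tray_mid between -0.09 and 0.09 m and y of carton2_mid in the frame of tray_mid between -0.12 and 0.12 m and z of carton2_mid in the frame of tray_mid between 0.012 and 0.065 m and x of carton3_mid in the frame of tray_mid between -0.09 and 0.09 m and y of carton3_mid in the frame of tray_mid between -0.12 and 0.12 m and z of carton3_mid in the frame of tray_mid between 0.012 and 0.065 m and x of carton4_mid in the frame of tray_mid between -0.09 and 0.09 m and y of carton4_mid in the frame of tray_mid between -0.12 and 0.12 m and z of carton4_mid in the frame of tray_mid between 0.012 and 0.065 m and value of joint tray below 0.06 rad and value of joint lid below 0.15 rad), for 0.3 s.
2. the gripper presses the pedal down to its stop; the lid is open (value of joint pedal above 0.46 rad and value of joint lid above 1.5 rad and distance between the grasp point and pedal_pad below 0.1 m), for 0.2 s.
3. the tray is held still at a slope while all cartons have slid into the bin (x of carton1_mid in the frame of station between -0.108 and 0.108 m and y of carton1_mid in the frame of station between -0.125 and 0.125 m and z of carton1_mid in the frame of station between 0 and 0.14 m and distance between each of carton1_mid, carton2_mid, carton3_mid, carton4_mid and the grasp point above 0.07 m and x of carton2_mid in the frame of station between -0.108 and 0.108 m and y of carton2_mid in the frame of station between -0.125 and 0.125 m and z of carton2_mid in the frame of station between 0 and 0.14 m and x of carton3_mid in the frame of station between -0.108 and 0.108 m and y of carton3_mid in the frame of station between -0.125 and 0.125 m and z of carton3_mid in the frame of station between 0 and 0.14 m and x of carton4_mid in the frame of station between -0.108 and 0.108 m and y of carton4_mid in the frame of station between -0.125 and 0.125 m and z of carton4_mid in the frame of station between 0 and 0.14 m and value of joint tray between 0.2 and 0.62 rad and velocity of joint tray between -0.05 and 0.05 rad/s), for 0.5 s.
At the end, for the whole second after the job is handed in: Every carton present lies in the bin (its centre between the walls and below the rim), the tray is level (within 0.04 rad) and the lid shut (within 0.08 rad), the pedal up (x of carton1_mid in the frame of station between -0.108 and 0.108 m and y of carton1_mid in the frame of station between -0.125 and 0.125 m and z of carton1_mid in the frame of station between 0 and 0.14 m and x of carton2_mid in the frame of station between -0.108 and 0.108 m and y of carton2_mid in the frame of station between -0.125 and 0.125 m and z of carton2_mid in the frame of station between 0 and 0.14 m and x of carton3_mid in the frame of station between -0.108 and 0.108 m and y of carton3_mid in the frame of station between -0.125 and 0.125 m and z of carton3_mid in the frame of station between 0 and 0.14 m and x of carton4_mid in the frame of station between -0.108 and 0.108 m and y of carton4_mid in the frame of station between -0.125 and 0.125 m and z of carton4_mid in the frame of station between 0 and 0.14 m and value of joint each of tray, pedal below 0.04 rad and value of joint lid below 0.08 rad); the robot touches nothing.
It fails at once if the tray is tipped steeper than 0.62 rad (36 degrees), far more than the cartons need (value of joint tray above 0.64 rad).
It fails at once if the tray is jerked up fast (over 0.8 rad/s) (velocity of joint tray above 0.8 rad/s).
It fails at once if the salt packet or the jar is pushed more than 4 cm or knocked over (distance of any of salt_mid, jar_mid from where it was at the start of the episode above 0.04 m or angle between any of salt_mid, jar_mid's own z axis and vertical above 0.6 rad).
Of carton1, carton2, carton3, carton4 only 2 to 4 are there at a start; the rules pass over those that are not, and their reading is None.
At some moment in a run one of carton1, carton2, carton3, carton4 may be knocked a few centimetres aside while the robot is not near it.
Once in a run the grip may slacken for a moment while it holds something.
It also fails if it takes over 210 s, if anything falls off the work surface, if the arm or the gripper's body presses on something with over 40 N, if the wrist force passes 120 N, or if a joint passes its speed limit or range.

### The arm

A 6-joint arm with a two-finger parallel gripper is mounted at the origin on a cart in front of the work surface, level with it; the furniture and walls round the work are solid. World frame = base frame: x ahead of the robot, y to its left, z up, the work surface at z = 0. Lengths are in m, angles in degrees, forces in N, time in s.
With the tool pointing down it reaches from about 0.425 to 0.925 m from the base axis. Payload 12.5 kg.
Tool frame: the origin (TCP) lies on the centre line of the jaws, within the pads' length; the fingertips stand 19 mm ahead of it and the grasp point (between the pads) is the TCP; z points along the fingers, y is the direction in which the jaws open and shut (so a half turn about z gives the same grasp; the last joint's range is limited). The gripper opens to 85 mm and grips with 20 to 120 N. Pads are 22 mm wide; open, the fingers measure 114 mm over their backs; the gripper's body (76 mm by 85 mm) begins 54 mm behind the grasp point. The pads swing forward as they close: fully open they stand 13 mm farther back than shut.
Start: joints at [59.84, 28.126, 89.318, -0, 62.55, -6.05], TCP at [0.255, 0.57, 0.25] pointing down, gripper open.
Joint ranges: [-177.58, 177.58], [-47.91, 125.51], [2.72, 160], [-65.01, 245.01], [3.68, 167.84], [-153.87, 153.87]. Speed limits (degrees/s): [127.2, 127.2, 159.86, 180, 180, 180].

### API

Orientations are given as [roll, pitch, yaw] about the fixed x, y, z axes, in that order (R = Rz(yaw) Ry(pitch) Rx(roll)).
In Python, from rig import robot gives the robot as it stands. The module is installed in compiled form; this text tells all that it offers.
- The arm moves only by the tool play_rows, never from a script. Its argument "targets" is a list of rows, each an object of numbers: "x", "y", "z": the shift along the world's x, y, z in m; "twist": the turn about the world's z in degrees. A call has exactly 10 rows; each row is the pose to reach, as a shift and turn from the pose commanded when the call began; what a row does not reach only later rows make up. A row lasts 1/10 s, in which the tool goes at most 50 mm and 8.59 degrees, less where a joint would pass 70% of its speed; a pose out of reach is approached as far as the arm can. A call with a gripper value outside its range is refused whole. "grip" is the opening in per cent of the stroke, from 0 (shut) to 100 (fully open), set as the call begins (left out, the last holds). The fingers move at their own pace and stop on an object; the grip force is fixed at half the most. Time passes only in rows, so rows that repeat a pose let the fingers close, or fill a call up. It gives the time, the measured TCP pose, the force and the opening at its end, in the units of the state.
- robot.read_state(): the state, without advancing time (a new reading comes with each control period).
- robot.snapshot(name): name is "side" or "top" or "wrist"; returns (picture, depth): 384x512x3 uint8, red, green, blue; 384x512 float32, m along the optical axis (not along the pixel's ray), 0 where there is no reading.
- robot.camera_model(name): a dict with "camera_matrix" (3x3 intrinsics, pixels), "xyz" and "rotation" of the camera in the world. Camera axes: x right, y up, looking along -z (the intrinsics and any distortion apply to the point x, -y, -z); pixel columns grow to the right and rows downward; lengths in m; the calibration is good to about 2 mm. A picture is of the moment at which its call begins: read the wrist's pose just before it. camera_model takes no time and is no camera call; for the wrist camera it gives the pose at the moment of the call.
- robot.hand_in(): hands the job in, once; it reports no verdict.
Trained networks look in the newest picture that a camera, given by its name, has taken for a name from the list of things; names that differ only in an ending like _2 or _b are one class to them, and where a whole thing is asked for, a point or a joint stands for the part that bears it (a point fixed in the world has none). Each returns a list of dicts, best first, with "score" (0 to 1); they miss things now and then, are a little off and sometimes report something else, mostly with a low value. They report only what shows in the picture. A call takes as long as a camera call.
- robot.spot_in(camera, thing): "rect" ([left, top, right, bottom] in pixels, round what is visible of it).
- robot.spot_point(camera, thing): "centre" ([column, row] in pixels: a listed point, or the origin of a listed thing).
The state is a dict: "clock": time; "joints": joint angles; "joint_velocities": joint speeds; "tau": joint torques, N m; "position": TCP position; "tcp_rot": TCP orientation; "contact_force": force on the tool from outside, world axes, zero at the start; "torque": the same for the moment, N m; "opening": finger opening in m.
Only numpy, scipy, OpenCV 4.12 (cv2) and the standard library are available. Lean on these libraries where they do the work, as an engineer would, in place of code of your own. Each camera call takes 0.05 s, during which the arm holds its last target.

## Working session

There is one attempt and no reset: what is moved stays moved. The work goes in short steps, Python scripts to look and compute and a tool call to move; the robot and the scene stay as the last step left them, time stands still between calls to the robot, and variables do not carry over. Pictures are saved under pics/ and viewed, and the job is handed in when it is done.

Besides the shell and the picture viewer there is one more tool, called after "Call:" as name(argument=value, ...), one argument or row to a line, values as JSON. play_rows: Moves the arm, as the interface text tells. Its arguments: {"type":"object","properties":{"targets":{"type":"array"},"grip":{"type":"number"}},"required":["targets"]}

```bash
mkdir -p pics; ls
cat > h.py <<'E'
import numpy as np, cv2
from rig import robot
def snap(cam,name):
    m=robot.camera_model(cam); p,d=robot.snapshot(cam)
    cv2.imwrite('pics/%s.png'%name,cv2.cvtColor(p,cv2.COLOR_RGB2BGR)); np.savez('pics/%s.npz'%name,p=p,d=d,K=np.array(m['camera_matrix']),t=np.array(m['xyz']),R=np.array(m['rotation']))
    return p,d,m
def cloud(d,m):
    K=np.array(m['camera_matrix']);R=np.array(m['rotation']);t=np.array(m['xyz'])
    v,u=np.mgrid[0:d.shape[0],0:d.shape[1]]
    x=(u-K[0,2])/K[0,0]*d;y=(v-K[1,2])/K[1,1]*d
    P=np.stack([x,-y,-d],-1)@R.T+t
    P[d<=0]=np.nan
    return P
E
python3 - <<'E'
from h import *
print(robot.read_state())
for c in ('top','side','wrist'):
    p,d,m=snap(c,c+'0'); print(c,m)
    for t in ('carton1_mid','salt_mid','jar_mid','lid_mid','pedal_pad','tray_mid','tray_handle','station','tray_hinge','lid_hinge'):
        if c=='wrist': continue
        P=cloud(d,m)
        for r in robot.spot_point(c,t)[:5]:
            u,v=[int(round(a)) for a in r['centre']]
            q=P[v,u] if 0<=v<384 and 0<=u<512 else None
            print(c,t,round(r['score'],2),u,v,np.round(q,3) if q is not None else None)
E
```

```text
pics
{'clock': 0.0, 'joints': array([ 5.98397842e+01,  2.81660724e+01,  8.93521024e+01,  4.53674132e-04,
        6.25480490e+01, -6.04924288e+00]), 'joint_velocities': array([-0.02004177, -0.02838548,  0.04139008,  0.03159003, -0.03422395,
        0.03329701]), 'tau': array([ 2.04916291e-04, -6.18454957e+01, -2.61599135e+01, -1.24254811e-04,
        3.96523217e-03, -1.77790344e-05]), 'position': array([0.25517384, 0.57030218, 0.24969497]), 'tcp_rot': array([-1.79934187e+02, -7.37898218e-03,  1.55888813e+02]), 'contact_force': array([ 0.256765  , -0.50926506,  0.29199062]), 'torque': array([-0.03834931, -0.01027722,  0.01997944]), 'opening': 0.08536476438424112}
top {'camera_matrix': array([[467.4088053 ,   0.        , 254.74012216],
       [  0.        , 467.4088053 , 198.58847756],
       [  0.        ,   0.        ,   1.        ]]), 'xyz': array([-0.03869245,  0.14641613,  1.57930135]), 'rotation': array([ 21.02876417,   0.20115646, -97.37127886])}Traceback (most recent call last):
  File "<stdin>", line 7, in <module>
  File "h.py", line 11, in cloud
    P=np.stack([x,-y,-d],-1)@R.T+t
      ~~~~~~~~~~~~~~~~~~~~~~~~~~^~
ValueError: operands could not be broadcast together with shapes (384,512) (3,)
```

```bash
sed -i "s/^from rig/from scipy.spatial.transform import Rotation as Rn\nfrom rig/; s/R=np.array(m\['rotation'\]);/R=Rn.from_euler('xyz',m['rotation'],degrees=True).as_matrix();/" h.py
python3 - <<'E'
from h import *
for c in ('top','side','wrist'):
    p,d,m=snap(c,c+'0'); print(c,m['xyz'],m['rotation'])
    for t in ('carton1_mid','carton2_mid','salt_mid','jar_mid','lid_mid','pedal_pad','tray_mid','tray_handle','station','tray_hinge','lid_hinge'):
        if c=='wrist': continue
        P=cloud(d,m)
        for r in robot.spot_point(c,t)[:5]:
            u,v=[int(round(a)) for a in r['centre']]
            q=P[v,u] if 0<=v<384 and 0<=u<512 else None
            print(c,t,round(r['score'],2),u,v,np.round(q,3) if q is not None else None)
E
```

```text
top [-0.03869245  0.14641613  1.57930135] [ 21.02876417   0.20115646 -97.37127886]
top carton1_mid 0.88 335 229 [ 0.396 -0.179  0.061]
top carton2_mid 0.3 335 232 [ 0.387 -0.178  0.056]
top salt_mid 0.58 144 177 [0.65  0.446 0.11 ]
top salt_mid 0.25 241 162 [0.643 0.11  0.152]
top jar_mid 0.71 136 240 [0.426 0.48  0.118]
top jar_mid 0.38 317 154 [ 0.629 -0.145  0.175]
top lid_mid 0.84 323 152 [ 0.632 -0.165  0.177]
top pedal_pad 0.58 248 224 [0.444 0.112 0.086]
top tray_mid 0.67 242 162 [0.641 0.107 0.157]
top tray_handle 0.74 185 165 [0.651 0.297 0.165]
top tray_hinge 0.92 282 159 [ 0.666 -0.037  0.089]
top lid_hinge 0.72 352 155 [ 0.608 -0.258  0.18 ]
side [-0.08744969 -1.06518909  0.9126392 ] [ 59.38416646  -0.97890261 -27.57203487]
side carton1_mid 0.6 272 280 [ 0.391 -0.211  0.059]
side carton2_mid 0.41 359 244 [ 0.637 -0.266  0.137]
side salt_mid 0.81 258 159 [0.66  0.411 0.097]
side jar_mid 0.58 199 172 [0.432 0.472 0.061]
side lid_mid 0.79 335 210 [ 0.636 -0.143  0.18 ]
side tray_mid 0.73 292 180 [0.638 0.11  0.156]
side tray_handle 0.91 269 158 [0.643 0.288 0.159]
side station 0.71 326 255 [ 0.529 -0.262  0.133]
side station 0.71 268 157 [0.642 0.294 0.161]
side tray_hinge 0.72 311 197 [ 0.61  -0.051  0.182]
side tray_hinge 0.31 294 313 [ 0.385 -0.342  0.054]
side lid_hinge 0.69 357 242 [ 0.627 -0.267  0.149]
wrist [0.1963392  0.59611833 0.37408714] [-1.51006390e+01 -3.10076198e-02  6.59164248e+01]
```

View pics/top0.png

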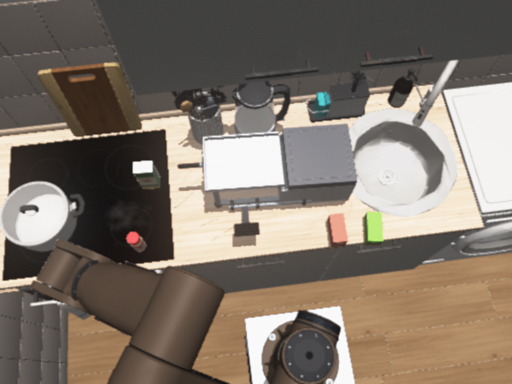

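View pics/side0.png

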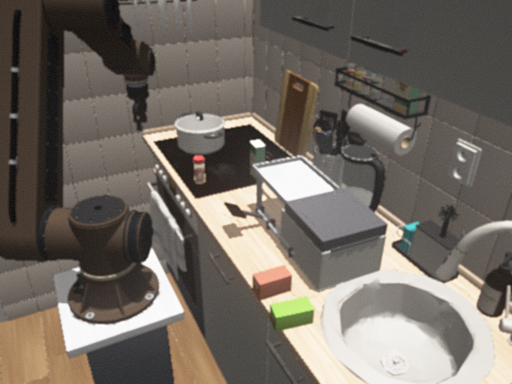

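```bash
cat >> h.py <<'E'
def load(name):
    f=np.load('pics/%s.npz'%name); m=dict(camera_matrix=f['K'],xyz=f['t'],rotation=f['R']); return f['p'],f['d'],m
def cartons(p,d,m,show=True):
    P=cloud(d,m); hsv=cv2.cvtColor(p,cv2.COLOR_RGB2HSV); H,S,V=[hsv[...,i].astype(int) for i in range(3)]
    out=[]
    ok=(S>110)&(V>60)&(P[...,2]>0.02)&(P[...,2]<0.4)
    for nm,mk in (('red',((H<8)|(H>172))),('orange',(H>=8)&(H<20)),('green',(H>35)&(H<75)),('blue',(H>=75)&(H<130)),('yellow',(H>=20)&(H<=35)),('purple',(H>=130)&(H<=172))):
        n,l,s,c=cv2.connectedComponentsWithStats((mk&ok).astype(np.uint8))
        for i in range(1,n):
            if s[i,4]<60: continue
            Q=P[l==i]; zt=np.nanpercentile(Q[:,2],90); T=Q[Q[:,2]>zt-0.008]
            (cx,cy),(w,h),a=cv2.minAreaRect((T[:,:2]*1000).astype(np.float32))
            if w<h: w,h,a=h,w,a+90
            r=(nm,s[i,4],c[i].round(),'top z %.3f'%zt,'c %.3f %.3f'%(cx/1000,cy/1000),'size %.0f %.0f long-axis yaw %.1f'%(w,h,(a+90)%180-90)); out.append(r)
            if show: print(*r)
    return out
E
python3 - <<'E'
from h import *
for n in ('top0','side0'):
    print(n); p,d,m=load(n); cartons(p,d,m)
p,d,m=load('top0');P=cloud(d,m)
for nm,(z0,z1),box in (('lid',(.172,.188),(.45,-.32,.8,0)),('tray',(.148,.162),(.45,-.03,.8,.27)),('handle',(.15,.19),(.6,.25,.7,.36)),('pedal',(.06,.12),(.38,.05,.5,.2))):
    k=(P[...,2]>z0)&(P[...,2]<z1)&(P[...,0]>box[0])&(P[...,1]>box[1])&(P[...,0]<box[2])&(P[...,1]<box[3])
    Q=P[k]; r=cv2.minAreaRect((Q[:,:2]*1000).astype(np.float32)); print(nm,k.sum(),r,np.nanmedian(Q,0).round(3),Q.min(0).round(3),Q.max(0).round(3))
s=cv2.resize(cv2.cvtColor(p,cv2.COLOR_RGB2BGR)[110:270,120:400],None,fx=2.8,fy=2.8,interpolation=cv2.INTER_CUBIC);cv2.imwrite('pics/topz.png',s)
E
```

```text
top0
red 140 [133. 238.] top z 0.117 c 0.438 0.493 size 40 38 long-axis yaw 79.7
orange 393 [78. 79.] top z 0.342 c 0.952 0.593 size 172 22 long-axis yaw -89.6
orange 134 [81. 79.] top z 0.295 c 0.943 0.594 size 95 20 long-axis yaw 88.6
orange 78 [123. 117.] top z 0.162 c 0.921 0.512 size 10 5 long-axis yaw 20.8
green 454 [373. 227.] top z 0.055 c 0.391 -0.315 size 106 51 long-axis yaw -9.2
blue 171 [323.  99.] top z 0.096 c 0.890 -0.219 size 59 35 long-axis yaw -3.6
side0
red 72 [198. 159.] top z 0.117 c 0.435 0.489 size 38 35 long-axis yaw -70.9
red 128 [268. 284.] top z 0.061 c 0.381 -0.211 size 84 36 long-axis yaw -31.3
orange 841 [295. 100.] top z 0.330 c 0.949 0.590 size 187 24 long-axis yaw 89.8
orange 171 [272. 287.] top z 0.051 c 0.395 -0.217 size 94 7 long-axis yaw -3.3
green 834 [291. 311.] top z 0.054 c 0.390 -0.320 size 103 51 long-axis yaw -9.4
blue 81 [411. 227.] top z 0.096 c 0.879 -0.222 size 71 34 long-axis yaw 38.1
lid 3889 ((629.0480346679688, -129.45602416992188), (267.60675048828125, 218.6200408935547), 87.2497329711914) [ 0.623 -0.148  0.179] [ 0.514 -0.266  0.172] [ 0.741 -0.     0.188]
tray 3784 ((673.102783203125, 119.9586181640625), (293.1566467285156, 263.5004577636719), 87.68231964111328) [0.643 0.102 0.155] [ 0.536 -0.029  0.148] [0.8   0.268 0.162]
handle 112 ((649.0156860351562, 287.11981201171875), (74.13615417480469, 18.305736541748047), 86.55235290527344) [0.648 0.287 0.165] [0.639 0.25  0.154] [0.659 0.324 0.173]
pedal 377 ((448.89111328125, 117.894287109375), (83.08995056152344, 94.0411148071289), 85.46661376953125) [0.429 0.12  0.091] [0.401 0.078 0.06 ] [0.496 0.163 0.108]
```

View pics/topz.png

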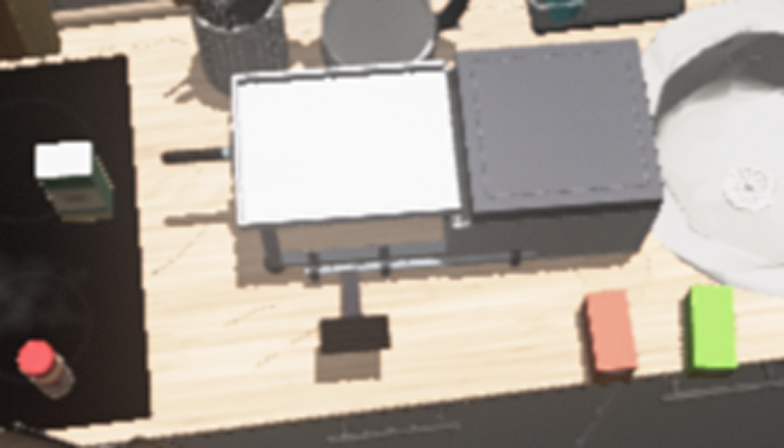

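View pics/wrist0.png

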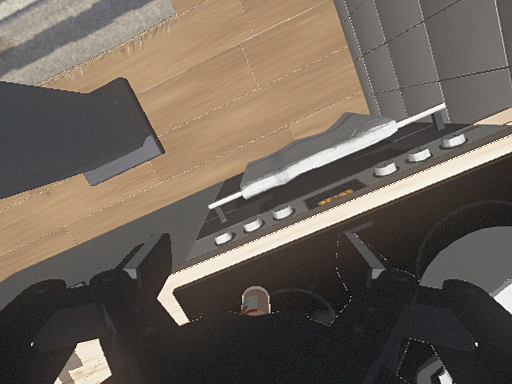

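Run:
```python
from h import *
for n in ('top0','side0'):
    p,d,m=load(n);P=cloud(d,m);hsv=cv2.cvtColor(p,cv2.COLOR_RGB2HSV);k=((hsv[...,0]<14)|(hsv[...,0]>170))&(hsv[...,1]>70)&(P[...,2]>.056)&(P[...,2]<.072)&(P[...,0]<.47)&(P[...,1]<-.1)
    Q=P[k];r=cv2.minAreaRect((Q[:,:2]*1000).astype(np.float32));print(n,k.sum(),r,np.median(Q[:,2]))
p,d,m=load('top0');P=cloud(d,m)
# station yaw: handle centerline fit, lid edges
k=(P[...,2]>.15)&(P[...,2]<.19)&(P[...,0]>.6)&(P[...,0]<.7)&(P[...,1]>.255)&(P[...,1]<.36)
Q=P[k];c=np.polyfit(Q[:,1],Q[:,0],1);print('handle dx/dy',c,'ymax',Q[:,1].max())
# lid near/far edges
k=(P[...,2]>.17)&(P[...,2]<.19)&(P[...,0]>.45)&(P[...,0]<.85)&(P[...,1]>-.3)&(P[...,1]<-.02)
Q=P[k]
ys=np.arange(-.25,-.03,.01);lo=[];hi=[]
for y in ys:
    q=Q[abs(Q[:,1]-y)<.006]; lo.append(q[:,0].min() if len(q) else np.nan);hi.append(q[:,0].max() if len(q) else np.nan)
print(np.round(lo,3),np.round(hi,3)); print(np.polyfit(ys,lo,1),np.polyfit(ys,hi,1))
xs=np.arange(.53,.73,.02);l=[]
for x in xs:
    q=Q[abs(Q[:,0]-x)<.006]; l.append((q[:,1].min(),q[:,1].max()))
print(np.round(l,3))
# tray rims
k=(P[...,2]>.145)&(P[...,2]<.185)&(P[...,0]>.45)&(P[...,0]<.85)&(P[...,1]>-.02)&(P[...,1]<.27)
Q=P[k]
for y in np.arange(0,.26,.025):
    q=Q[abs(Q[:,1]-y)<.006]; print(round(y,3),q[:,0].min().round(3),q[:,0].max().round(3),end=' | ')
```

```text
top0 322 ((401.1594543457031, -189.38414001464844), (50.97134017944336, 101.0469970703125), 88.03902435302734) 0.059536605040791724
side0 457 ((399.7314147949219, -192.4246826171875), (54.233253479003906, 102.26921844482422), 85.97305297851562) 0.060587850261953236
handle dx/dy [0.05660521 0.63197389] ymax 0.3242996782681006
[0.514 0.515 0.516 0.516 0.517 0.517 0.518 0.519 0.519 0.52  0.52  0.52
 0.521 0.524 0.521 0.524 0.525 0.525 0.525 0.523 0.526 0.525] [0.727 0.729 0.73  0.734 0.732 0.731 0.736 0.736 0.736 0.733 0.733 0.735
 0.736 0.738 0.737 0.737 0.741 0.842 0.849 0.738 0.738 0.737]
[0.05434935 0.52836156] [0.21418657 0.77570945]
[[-0.257 -0.032]
 [-0.257 -0.033]
 [-0.258 -0.034]
 [-0.26  -0.036]
 [-0.259 -0.036]
 [-0.263 -0.037]
 [-0.264 -0.039]
 [-0.264 -0.039]
 [-0.266 -0.042]
 [-0.266 -0.041]]
0.0 0.538 0.808 | 0.025 0.538 0.794 | 0.05 0.54 0.797 | 0.075 0.54 0.809 | 0.1 0.542 0.847 | 0.125 0.543 0.74 | 0.15 0.544 0.743 | 0.175 0.545 0.835 | 0.2 0.548 0.811 | 0.225 0.548 0.808 | 0.25 0.639 0.846 |
```

Call:
play_rows(
  targets=[
    {"x": 0.03, "y": -0.025, "z": 0, "twist": 2},
    {"x": 0.06, "y": -0.05, "z": 0, "twist": 4},
    {"x": 0.09, "y": -0.08, "z": 0, "twist": 6},
    {"x": 0.12, "y": -0.11, "z": 0, "twist": 8},
    {"x": 0.15, "y": -0.14, "z": 0, "twist": 10},
    {"x": 0.18, "y": -0.17, "z": 0, "twist": 12},
    {"x": 0.2, "y": -0.21, "z": 0, "twist": 14},
    {"x": 0.21, "y": -0.25, "z": 0, "twist": 16},
    {"x": 0.22, "y": -0.29, "z": 0, "twist": 18},
    {"x": 0.23, "y": -0.33, "z": 0, "twist": 21},
  ],
  grip=100,
)

```text
clock: 2.3
position: [0.4855, 0.2389, 0.2504]
tcp_rot: [180.0, 0.0, 177.0]
contact_force: [1.0, 0.5, -0.6]
opening: 0.0858
```

Call:
play_rows(
  targets=[
    {"x": 0.01, "y": -0.045, "z": 0},
    {"x": 0.01, "y": -0.09, "z": 0},
    {"x": 0.01, "y": -0.135, "z": 0},
    {"x": 0.0, "y": -0.18, "z": 0},
    {"x": -0.01, "y": -0.225, "z": 0},
    {"x": -0.025, "y": -0.27, "z": 0},
    {"x": -0.04, "y": -0.31, "z": 0},
    {"x": -0.06, "y": -0.35, "z": 0},
    {"x": -0.075, "y": -0.39, "z": 0},
    {"x": -0.085, "y": -0.43, "z": 0},
  ],
)

```text
invalid input
```

Run:
```python
from h import *
p,d,m=snap('wrist','w1'); s=robot.read_state(); print(s['clock'],s['position'],s['tcp_rot'])
cartons(p,d,m)
p,d,m=snap('side','s1');cartons(p,d,m)
```

```text
2.35 [0.48663425 0.23463053 0.2503617 ] [-1.79922540e+02  1.61190637e-02  1.77096385e+02]
red 880 [500. 125.] top z 0.114 c 0.440 0.475 size 37 13 long-axis yaw 2.8
red 65 [468. 114.] top z 0.066 c 0.429 0.474 size 27 5 long-axis yaw -36.5
red 72 [198. 159.] top z 0.117 c 0.437 0.487 size 37 36 long-axis yaw -37.7
red 155 [270. 284.] top z 0.061 c 0.391 -0.214 size 101 38 long-axis yaw -23.1
orange 861 [295. 101.] top z 0.329 c 0.945 0.591 size 188 26 long-axis yaw -89.3
orange 148 [274. 286.] top z 0.049 c 0.397 -0.216 size 94 7 long-axis yaw -0.3
green 845 [292. 311.] top z 0.054 c 0.389 -0.321 size 102 53 long-axis yaw -11.0
blue 80 [411. 227.] top z 0.096 c 0.880 -0.220 size 73 32 long-axis yaw 34.5
```

View pics/w1.png

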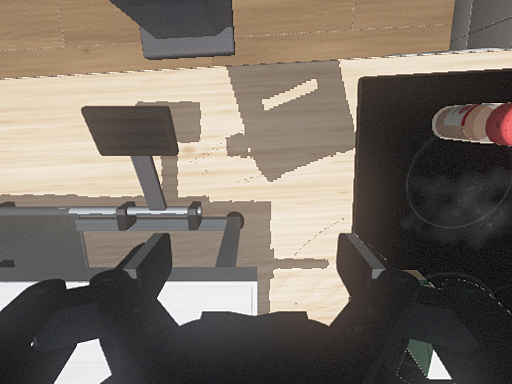

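View pics/s1.png

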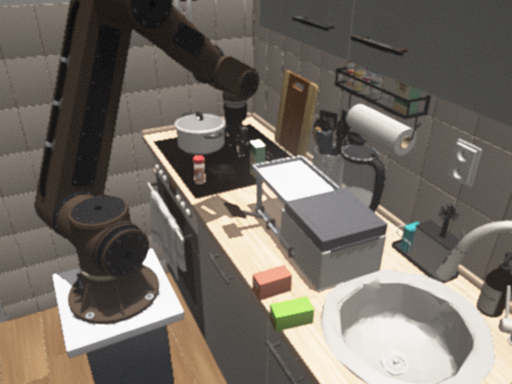

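Call:
play_rows(
  targets=[
    {"x": 0.01, "y": -0.045, "z": 0, "twist": 0},
    {"x": 0.01, "y": -0.09, "z": 0, "twist": 0},
    {"x": 0.01, "y": -0.135, "z": 0, "twist": 0},
    {"x": 0.0, "y": -0.18, "z": 0, "twist": 0},
    {"x": -0.01, "y": -0.225, "z": 0, "twist": 0},
    {"x": -0.025, "y": -0.27, "z": 0, "twist": 0},
    {"x": -0.04, "y": -0.31, "z": 0, "twist": 0},
    {"x": -0.06, "y": -0.35, "z": 0, "twist": 0},
    {"x": -0.075, "y": -0.39, "z": 0, "twist": 0},
    {"x": -0.085, "y": -0.43, "z": 0, "twist": 0},
  ],
)

```text
clock: 3.4
position: [0.3995, -0.1905, 0.2506]
tcp_rot: [-180.0, 0.0, 176.9]
contact_force: [1.2, 0.2, -0.2]
opening: 0.0853
```

Run:
```python
from h import *
robot.snapshot('side')
p,d,m=snap('wrist','w2'); s=robot.read_state(); print(s['clock'],s['position'],s['tcp_rot'])
cartons(p,d,m)
p,d,m=snap('top','t2');cartons(p,d,m)
```

```text
3.5 [ 0.39983219 -0.19272953  0.2505179 ] [-1.79951816e+02  4.64359511e-02  1.76642769e+02]
green 3636 [150. 172.] top z 0.053 c 0.393 -0.321 size 104 51 long-axis yaw -10.4
red 142 [133. 238.] top z 0.117 c 0.438 0.493 size 39 38 long-axis yaw 39.7
orange 349 [77. 74.] top z 0.342 c 0.950 0.593 size 171 22 long-axis yaw 88.4
orange 136 [81. 79.] top z 0.296 c 0.943 0.594 size 94 19 long-axis yaw -88.7
orange 85 [122. 115.] top z 0.183 c 0.928 0.512 size 9 3 long-axis yaw 20.8
orange 92 [113. 122.] top z 0.109 c 0.915 0.563 size 12 6 long-axis yaw -86.5
blue 168 [323.  99.] top z 0.096 c 0.891 -0.220 size 59 37 long-axis yaw -4.1
```

View pics/w2.png

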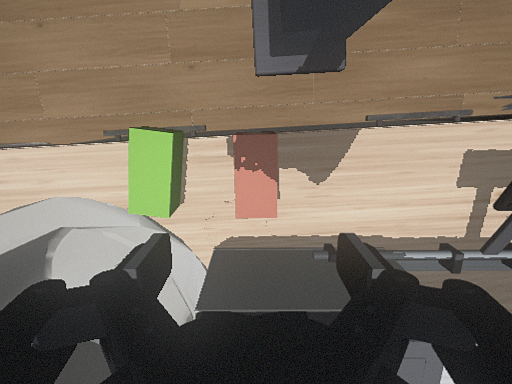

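View pics/t2.png

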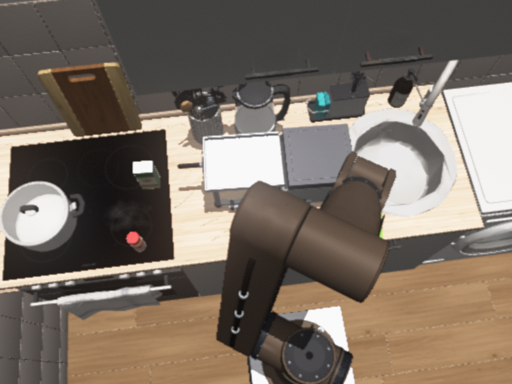

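```bash
cat >> h.py <<'E'
def redfit(p,d,m,zlo=.045,zhi=.075,box=(.3,-.4,.9,.4)):
    P=cloud(d,m);hsv=cv2.cvtColor(p,cv2.COLOR_RGB2HSV)
    k=((hsv[...,0]<14)|(hsv[...,0]>170))&(hsv[...,1]>70)&(P[...,2]>zlo)&(P[...,2]<zhi)&(P[...,0]>box[0])&(P[...,1]>box[1])&(P[...,0]<box[2])&(P[...,1]<box[3])
    n,l,s,c=cv2.connectedComponentsWithStats(cv2.morphologyEx(k.astype(np.uint8),cv2.MORPH_CLOSE,np.ones((3,3))))
    i=1+np.argmax(s[1:,4]);Q=P[(l==i)&k];r=cv2.minAreaRect((Q[:,:2]*1000).astype(np.float32));print('red',len(Q),r,'z',np.median(Q[:,2]).round(3));return r
E
python3 - <<'E'
from h import *
p,d,m=load('w2');redfit(p,d,m)
E
```

```text
red 3570 ((402.2218017578125, -195.20596313476562), (49.34905242919922, 100.0948257446289), 88.01554870605469) z 0.06
```

Call:
play_rows(
  targets=[
    {"x": 0.002, "y": -0.003, "z": -0.03, "twist": 1},
    {"x": 0.002, "y": -0.003, "z": -0.07, "twist": 1},
    {"x": 0.002, "y": -0.003, "z": -0.11, "twist": 1},
    {"x": 0.002, "y": -0.003, "z": -0.145, "twist": 1},
    {"x": 0.002, "y": -0.003, "z": -0.17, "twist": 1},
    {"x": 0.002, "y": -0.003, "z": -0.19, "twist": 1},
    {"x": 0.002, "y": -0.003, "z": -0.2, "twist": 1},
    {"x": 0.002, "y": -0.003, "z": -0.208, "twist": 1},
    {"x": 0.002, "y": -0.003, "z": -0.208, "twist": 1},
    {"x": 0.002, "y": -0.003, "z": -0.208, "twist": 1},
  ],
)

```text
clock: 4.55
position: [0.4026, -0.1924, 0.0429]
tcp_rot: [-180.0, 0.0, 177.9]
contact_force: [0.6, -0.2, -0.3]
opening: 0.0854
```

Call:
play_rows(
  targets=[
    {"x": 0, "y": 0, "z": 0, "twist": 0},
    {"x": 0, "y": 0, "z": 0, "twist": 0},
    {"x": 0, "y": 0, "z": 0, "twist": 0},
    {"x": 0, "y": 0, "z": 0, "twist": 0},
    {"x": 0, "y": 0, "z": 0, "twist": 0},
    {"x": 0, "y": 0, "z": 0, "twist": 0},
    {"x": 0, "y": 0, "z": 0, "twist": 0},
    {"x": 0, "y": 0, "z": 0, "twist": 0},
    {"x": 0, "y": 0, "z": 0.005, "twist": 0},
    {"x": 0, "y": 0, "z": 0.01, "twist": 0},
  ],
  grip=0,
)

```text
clock: 5.55
position: [0.4023, -0.1925, 0.0528]
tcp_rot: [180.0, -0.0, 177.9]
contact_force: [-0.7, 0.1, -1.0]
opening: 0.0505
```

Call:
play_rows(
  targets=[
    {"x": 0, "y": 0, "z": 0.03, "twist": 0},
    {"x": 0, "y": 0, "z": 0.065, "twist": 0},
    {"x": 0.0, "y": 0.0, "z": 0.1, "twist": 0},
    {"x": 0.0, "y": 0.0, "z": 0.14, "twist": -4},
    {"x": 0.01, "y": 0.01, "z": 0.18, "twist": -9},
    {"x": 0.02, "y": 0.03, "z": 0.21, "twist": -15},
    {"x": 0.03, "y": 0.055, "z": 0.23, "twist": -21},
    {"x": 0.045, "y": 0.085, "z": 0.24, "twist": -27},
    {"x": 0.06, "y": 0.115, "z": 0.24, "twist": -33},
    {"x": 0.075, "y": 0.145, "z": 0.24, "twist": -39},
  ],
)

```text
clock: 6.55
position: [0.4774, -0.0462, 0.2932]
tcp_rot: [180.0, 0.1, 138.6]
contact_force: [0.7, -0.3, -1.1]
opening: 0.0506
```

Call:
play_rows(
  targets=[
    {"x": 0.015, "y": 0.025, "z": 0, "twist": -6},
    {"x": 0.03, "y": 0.05, "z": 0, "twist": -12},
    {"x": 0.045, "y": 0.075, "z": 0, "twist": -18},
    {"x": 0.06, "y": 0.1, "z": 0, "twist": -24},
    {"x": 0.075, "y": 0.12, "z": 0, "twist": -30},
    {"x": 0.09, "y": 0.14, "z": 0, "twist": -36},
    {"x": 0.105, "y": 0.15, "z": 0, "twist": -42},
    {"x": 0.115, "y": 0.155, "z": 0, "twist": -48},
    {"x": 0.119, "y": 0.16, "z": 0, "twist": -52},
    {"x": 0.119, "y": 0.16, "z": 0, "twist": -52},
  ],
)

```text
clock: 7.55
position: [0.5963, 0.1129, 0.2923]
tcp_rot: [-180.0, 0.0, 86.9]
contact_force: [0.1, 0.0, -1.1]
opening: 0.0516
```

Run:
```python
from h import *
robot.snapshot('side')
p,d,m=snap('wrist','w3'); s=robot.read_state(); print(s['clock'],s['position'],s['tcp_rot'],s['opening'])
p,d,m=snap('side','s3');cartons(p,d,m)
```

```text
7.65 [0.59588357 0.11237501 0.29241408] [-1.79983232e+02  8.30102245e-03  8.70235141e+01] 0.05129816660920045
red 126 [286. 142.] top z 0.312 c 0.595 0.109 size 97 52 long-axis yaw 86.5
red 71 [198. 159.] top z 0.117 c 0.436 0.488 size 39 35 long-axis yaw -80.6
orange 189 [303. 100.] top z 0.317 c 0.944 0.514 size 32 16 long-axis yaw -85.8
green 816 [291. 311.] top z 0.054 c 0.389 -0.321 size 102 51 long-axis yaw -9.2
blue 81 [411. 227.] top z 0.097 c 0.885 -0.217 size 70 34 long-axis yaw 38.1
```

View pics/w3.png

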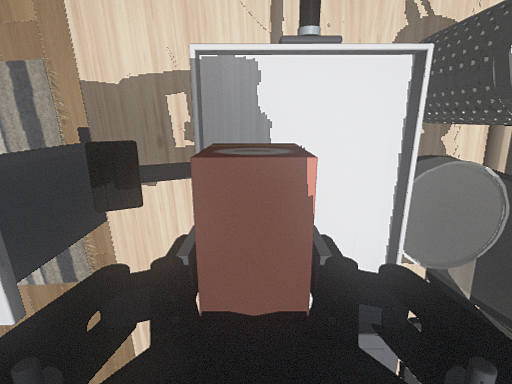

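View pics/s3.png

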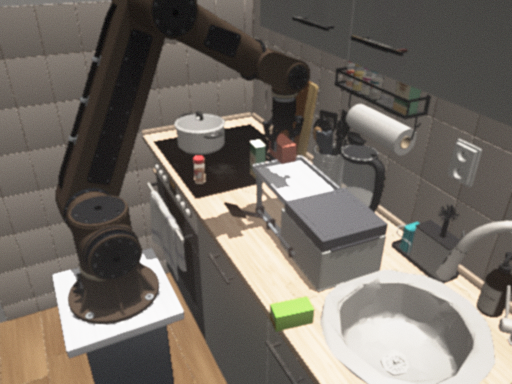

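Run:
```python
from h import *
p,d,m=load('w3');P=cloud(d,m);np.set_printoptions(precision=4,suppress=True)
for r in (80,140,220):
  for a,b in ((185,215),(395,440)):
    for u in range(a,b,3): print((r,u),P[r,u].round(3),end=' ')
    print()
for r in range(20,70,3): print(r,P[r,300].round(3),P[r,360].round(3))
```

```text
(80, 185) [ 0.506  0.233 -0.001] (80, 188) [ 0.511  0.233 -0.001] (80, 191) [0.551 0.209 0.174] (80, 194) [0.553 0.209 0.174] (80, 197) [0.555 0.21  0.169] (80, 200) [0.554 0.212 0.154] (80, 203) [0.558 0.211 0.156] (80, 206) [0.56  0.211 0.156] (80, 209) [0.563 0.211 0.156] (80, 212) [0.566 0.211 0.157] 
(80, 395) [0.726 0.202 0.157] (80, 398) [0.729 0.202 0.156] (80, 401) [0.732 0.202 0.156] (80, 404) [0.734 0.202 0.157] (80, 407) [0.737 0.202 0.156] (80, 410) [0.74  0.202 0.156] (80, 413) [0.741 0.201 0.158] (80, 416) [0.741 0.201 0.164] (80, 419) [0.741 0.2   0.169] (80, 422) [0.741 0.2   0.173] (80, 425) [0.743 0.199 0.174] (80, 428) [0.803 0.208 0.078] (80, 431) [0.803 0.208 0.083] (80, 434) [0.802 0.207 0.091] (80, 437) [0.802 0.206 0.095] 
(140, 185) [0.497 0.15  0.   ] (140, 188) [0.501 0.15  0.   ] (140, 191) [0.506 0.15  0.001] (140, 194) [0.548 0.161 0.173] (140, 197) [0.55  0.161 0.174] (140, 200) [0.552 0.16  0.17 ] (140, 203) [0.552 0.159 0.156] (140, 206) [0.555 0.159 0.156] (140, 209) [0.558 0.159 0.156] (140, 212) [0.561 0.159 0.157] 
(140, 395) [0.731 0.15  0.156] 
[... 1260 characters left out ...]
  ]
23 [0.642 0.25  0.163] [0.749 0.292 0.001]
26 [0.642 0.248 0.162] [ 0.75   0.289 -0.   ]
29 [0.642 0.245 0.165] [ 0.75   0.285 -0.   ]
32 [0.642 0.243 0.165] [ 0.75   0.281 -0.   ]
35 [0.642 0.241 0.163] [0.75  0.277 0.001]
38 [0.64  0.236 0.174] [0.75  0.274 0.001]
41 [0.64  0.234 0.174] [0.75  0.27  0.001]
44 [0.64  0.231 0.175] [0.688 0.229 0.173]
47 [0.64  0.229 0.175] [0.688 0.227 0.174]
50 [0.64  0.228 0.172] [0.689 0.225 0.172]
53 [0.643 0.228 0.16 ] [0.693 0.225 0.161]
56 [0.643 0.226 0.156] [0.695 0.224 0.156]
59 [0.643 0.224 0.154] [0.695 0.221 0.157]
62 [0.643 0.221 0.156] [0.695 0.219 0.157]
65 [0.643 0.219 0.156] [0.695 0.216 0.156]
68 [0.643 0.217 0.156] [0.695 0.214 0.156]
```

Call:
play_rows(
  targets=[
    {"x": 0, "y": -0.005, "z": -0.02, "twist": 0},
    {"x": 0, "y": -0.005, "z": -0.04, "twist": 0},
    {"x": 0, "y": -0.005, "z": -0.06, "twist": 0},
    {"x": 0, "y": -0.005, "z": -0.075, "twist": 0},
    {"x": 0, "y": -0.005, "z": -0.083, "twist": 0},
    {"x": 0, "y": -0.005, "z": -0.088, "twist": 0},
    {"x": 0, "y": -0.005, "z": -0.091, "twist": 0},
    {"x": 0, "y": -0.005, "z": -0.092, "twist": 0},
    {"x": 0, "y": -0.005, "z": -0.092, "twist": 0},
    {"x": 0, "y": -0.005, "z": -0.092, "twist": 0},
  ],
)

```text
clock: 8.7
position: [0.5964, 0.1075, 0.2008]
tcp_rot: [179.9, -0.0, 86.9]
contact_force: [0.5, -0.2, -0.6]
opening: 0.0507
```

Call:
play_rows(
  targets=[
    {"x": 0, "y": 0, "z": 0, "twist": 0},
    {"x": 0, "y": 0, "z": 0, "twist": 0},
    {"x": 0, "y": 0, "z": 0, "twist": 0},
    {"x": 0, "y": 0, "z": 0, "twist": 0},
    {"x": 0, "y": 0, "z": 0.005, "twist": 0},
    {"x": 0, "y": 0, "z": 0.02, "twist": 0},
    {"x": 0, "y": 0, "z": 0.04, "twist": 0},
    {"x": 0, "y": 0, "z": 0.06, "twist": 0},
    {"x": 0, "y": 0, "z": 0.08, "twist": 0},
    {"x": 0, "y": 0, "z": 0.1, "twist": 0},
  ],
  grip=80,
)

```text
clock: 9.7
position: [0.5962, 0.1075, 0.3016]
tcp_rot: [180.0, -0.0, 86.9]
contact_force: [-0.3, -0.4, 0.6]
opening: 0.0682
```

Run:
```python
from h import *
p,d,m=snap('wrist','w4'); s=robot.read_state(); print(s['clock'],s['position'],s['tcp_rot'],s['opening'])
redfit(p,d,m,.19,.235)
```

```text
9.75 [0.59706242 0.10759186 0.30495021] [ 1.79714284e+02 -3.47238327e-02  8.68950121e+01] 0.06817653034734335
red 7325 ((597.718017578125, 107.86605834960938), (99.58798217773438, 49.40924072265625), 86.62975311279297) z 0.216
```

View pics/w4.png

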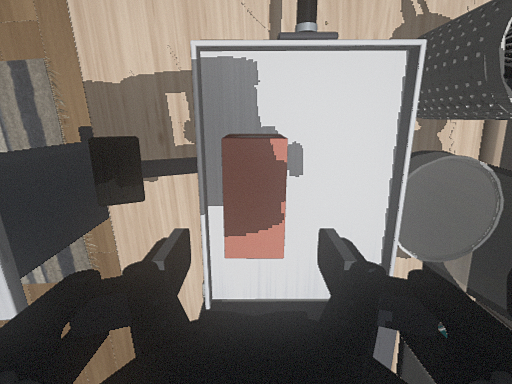

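Call:
play_rows(
  targets=[
    {"x": -0.02, "y": -0.04, "z": 0, "twist": 6},
    {"x": -0.04, "y": -0.08, "z": 0, "twist": 14},
    {"x": -0.06, "y": -0.12, "z": 0, "twist": 22},
    {"x": -0.08, "y": -0.16, "z": 0, "twist": 30},
    {"x": -0.1, "y": -0.205, "z": 0, "twist": 38},
    {"x": -0.12, "y": -0.25, "z": 0, "twist": 46},
    {"x": -0.14, "y": -0.295, "z": 0, "twist": 54},
    {"x": -0.16, "y": -0.34, "z": 0, "twist": 62},
    {"x": -0.18, "y": -0.385, "z": 0, "twist": 70},
    {"x": -0.2, "y": -0.42, "z": 0, "twist": 78},
  ],
  grip=100,
)

```text
clock: 10.75
position: [0.4055, -0.2955, 0.3005]
tcp_rot: [-180.0, 0.0, 162.4]
contact_force: [0.3, 0.3, -0.6]
opening: 0.0855
```

Run:
```python
from h import *
robot.snapshot('side')
p,d,m=snap('wrist','w5'); s=robot.read_state(); print(s['clock'],s['position'],s['tcp_rot'],s['opening'])
cartons(p,d,m)
```

```text
10.85 [ 0.40453    -0.29758267  0.30027174] [-1.79954908e+02  1.14115350e-02  1.62195691e+02] 0.08535245411132901
green 2476 [238. 164.] top z 0.053 c 0.393 -0.321 size 104 51 long-axis yaw -9.9
```

View pics/w5.png

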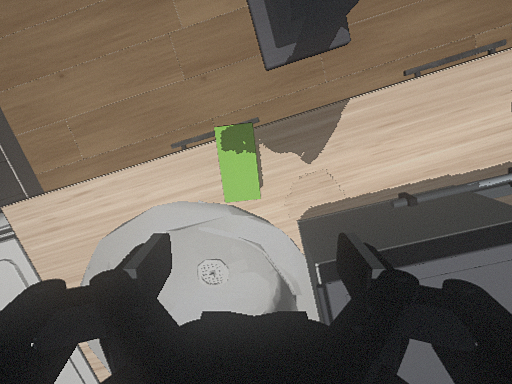

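Call:
play_rows(
  targets=[
    {"x": -0.005, "y": -0.012, "z": -0.03, "twist": 4},
    {"x": -0.0115, "y": -0.0225, "z": -0.07, "twist": 7.8},
    {"x": -0.0115, "y": -0.0225, "z": -0.11, "twist": 7.8},
    {"x": -0.0115, "y": -0.0225, "z": -0.15, "twist": 7.8},
    {"x": -0.0115, "y": -0.0225, "z": -0.19, "twist": 7.8},
    {"x": -0.0115, "y": -0.0225, "z": -0.22, "twist": 7.8},
    {"x": -0.0115, "y": -0.0225, "z": -0.24, "twist": 7.8},
    {"x": -0.0115, "y": -0.0225, "z": -0.252, "twist": 7.8},
    {"x": -0.0115, "y": -0.0225, "z": -0.259, "twist": 7.8},
    {"x": -0.0115, "y": -0.0225, "z": -0.259, "twist": 7.8},
  ],
)

```text
clock: 11.85
position: [0.395, -0.3163, 0.0412]
tcp_rot: [180.0, -0.0, 169.8]
contact_force: [0.3, -0.1, -0.3]
opening: 0.0853
```

Call:
play_rows(
  targets=[
    {"x": 0, "y": 0, "z": 0, "twist": 0},
    {"x": 0, "y": 0, "z": 0, "twist": 0},
    {"x": 0, "y": 0, "z": 0, "twist": 0},
    {"x": 0, "y": 0, "z": 0, "twist": 0},
    {"x": 0, "y": 0, "z": 0, "twist": 0},
    {"x": 0, "y": 0, "z": 0, "twist": 0},
    {"x": 0, "y": 0, "z": 0, "twist": 0},
    {"x": 0, "y": 0, "z": 0, "twist": 0},
    {"x": 0, "y": 0, "z": 0.005, "twist": 0},
    {"x": 0, "y": 0, "z": 0.01, "twist": 0},
  ],
  grip=0,
)

```text
clock: 12.85
position: [0.3949, -0.3165, 0.052]
tcp_rot: [-180.0, 0.0, 169.8]
contact_force: [-0.6, -0.4, -0.8]
opening: 0.0516
```

Call:
play_rows(
  targets=[
    {"x": 0, "y": 0, "z": 0.03, "twist": 0},
    {"x": 0, "y": 0, "z": 0.065, "twist": 0},
    {"x": 0.0, "y": 0.0, "z": 0.1, "twist": 0},
    {"x": 0.0, "y": 0.0, "z": 0.14, "twist": -2},
    {"x": 0.0, "y": 0.01, "z": 0.18, "twist": -6},
    {"x": 0.01, "y": 0.03, "z": 0.22, "twist": -11},
    {"x": 0.025, "y": 0.055, "z": 0.245, "twist": -17},
    {"x": 0.045, "y": 0.085, "z": 0.25, "twist": -23},
    {"x": 0.065, "y": 0.115, "z": 0.25, "twist": -29},
    {"x": 0.085, "y": 0.145, "z": 0.25, "twist": -35},
  ],
)

```text
clock: 13.85
position: [0.4802, -0.1701, 0.3023]
tcp_rot: [180.0, 0.1, 134.6]
contact_force: [0.1, 0.3, -0.5]
opening: 0.0513
```

Call:
play_rows(
  targets=[
    {"x": 0.024, "y": 0.032, "z": 0, "twist": -6},
    {"x": 0.048, "y": 0.064, "z": 0, "twist": -12},
    {"x": 0.072, "y": 0.096, "z": 0, "twist": -18},
    {"x": 0.096, "y": 0.128, "z": 0, "twist": -24},
    {"x": 0.12, "y": 0.16, "z": 0, "twist": -30},
    {"x": 0.144, "y": 0.192, "z": 0, "twist": -35},
    {"x": 0.168, "y": 0.224, "z": 0, "twist": -40},
    {"x": 0.188, "y": 0.25, "z": 0, "twist": -45},
    {"x": 0.202, "y": 0.27, "z": 0, "twist": -48},
    {"x": 0.207, "y": 0.275, "z": 0, "twist": -48},
  ],
)

```text
clock: 14.85
position: [0.6874, 0.1057, 0.3011]
tcp_rot: [-180.0, -0.0, 86.9]
contact_force: [-0.8, 0.4, -1.6]
opening: 0.0515
```

Run:
```python
from h import *
robot.snapshot('side')
p,d,m=snap('wrist','w6'); s=robot.read_state(); print(s['clock'],s['position'],s['tcp_rot'],s['opening'])
redfit(p,d,m,.19,.235)
```

```text
14.95 [0.68684274 0.1040367  0.30113894] [-1.79976394e+02  9.03365571e-03  8.69733476e+01] 0.05149810449739264
red 8148 ((598.0484619140625, 107.62089538574219), (100.29804229736328, 50.88356399536133), 87.03080749511719) z 0.216
```

View pics/w6.png

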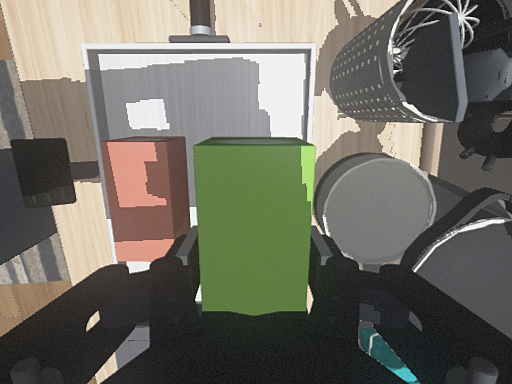

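Call:
play_rows(
  targets=[
    {"x": 0, "y": 0, "z": -0.02, "twist": 0},
    {"x": 0, "y": 0, "z": -0.04, "twist": 0},
    {"x": 0, "y": 0, "z": -0.06, "twist": 0},
    {"x": 0, "y": 0, "z": -0.078, "twist": 0},
    {"x": 0, "y": 0, "z": -0.088, "twist": 0},
    {"x": 0, "y": 0, "z": -0.094, "twist": 0},
    {"x": 0, "y": 0, "z": -0.099, "twist": 0},
    {"x": 0, "y": 0, "z": -0.102, "twist": 0},
    {"x": 0, "y": 0, "z": -0.102, "twist": 0},
    {"x": 0, "y": 0, "z": -0.102, "twist": 0},
  ],
)

```text
clock: 15.95
position: [0.687, 0.1036, 0.1998]
tcp_rot: [180.0, -0.0, 86.9]
contact_force: [0.4, -0.6, -0.7]
opening: 0.0517
```

Call:
play_rows(
  targets=[
    {"x": 0, "y": 0, "z": 0, "twist": 0},
    {"x": 0, "y": 0, "z": 0, "twist": 0},
    {"x": 0, "y": 0, "z": 0, "twist": 0},
    {"x": 0, "y": 0, "z": 0, "twist": 0},
    {"x": 0, "y": 0, "z": 0.005, "twist": 0},
    {"x": 0, "y": 0, "z": 0.02, "twist": 0},
    {"x": 0, "y": 0, "z": 0.04, "twist": 0},
    {"x": 0, "y": 0, "z": 0.06, "twist": 0},
    {"x": 0, "y": 0, "z": 0.08, "twist": 0},
    {"x": 0, "y": 0, "z": 0.1, "twist": 0},
  ],
  grip=80,
)

```text
clock: 16.95
position: [0.6869, 0.1036, 0.3017]
tcp_rot: [179.9, -0.0, 86.9]
contact_force: [0.3, -0.6, 0.8]
opening: 0.0685
```

Run:
```python
from h import *
p,d,m=snap('wrist','w7'); s=robot.read_state(); print(s['clock'],s['position'],s['tcp_rot'],s['opening'])
redfit(p,d,m,.19,.235); cartons(p,d,m)
p,d,m=snap('top','t7');P=cloud(d,m); k=(P[...,0]>.38)&(P[...,0]<.5)&(P[...,1]>.04)&(P[...,1]<.2)&(P[...,2]>.04)&(P[...,2]<.13)&(p.max(-1)<70)
Q=P[k];print(len(Q),Q.min(0),Q.max(0),Q.mean(0)); r=cv2.minAreaRect((Q[:,:2]*1000).astype(np.float32));print(r)
c=np.linalg.lstsq(np.c_[Q[:,:2],np.ones(len(Q))],Q[:,2],rcond=None)[0];print('plane',c)
print([ (x['score'],x['centre']) for x in robot.spot_point('top','pedal_pad')])
print(d.max())
```

```text
17.0 [0.6876676  0.10362733 0.30539815] [ 1.79643523e+02 -3.76986496e-02  8.68558297e+01] 0.06859187244663272
red 7612 ((598.2168579101562, 107.56755065917969), (100.51110076904297, 51.00590896606445), 87.24638366699219) z 0.216
green 406 [278. 145.] top z 0.209 c 0.708 0.141 size 30 14 long-axis yaw 87.2
green 89 [248. 170.] top z 0.209 c 0.686 0.128 size 16 14 long-axis yaw 35.9
green 1711 [259. 237.] top z 0.209 c 0.687 0.080 size 55 49 long-axis yaw 86.3
blue 1235 [395. 358.] top z 0.094 c 0.811 -0.069 size 405 37 long-axis yaw -59.6
156 [0.40284624 0.08317392 0.07989585] [0.43172792 0.16162939 0.1067326 ] [0.41476257 0.12055989 0.0974446 ]
((414.82403564453125, 122.27127075195312), (27.608606338500977, 77.98719024658203), 4.885897636413574)
plane [-0.38207062  0.02858486  0.252467  ]
[(0.46, [247.7, 226.3])]
2.5561795
```

View pics/w7.png

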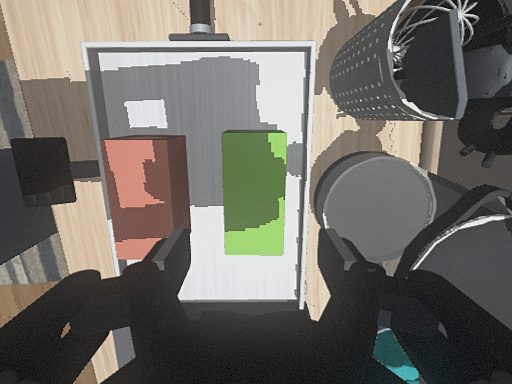

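View pics/t7.png

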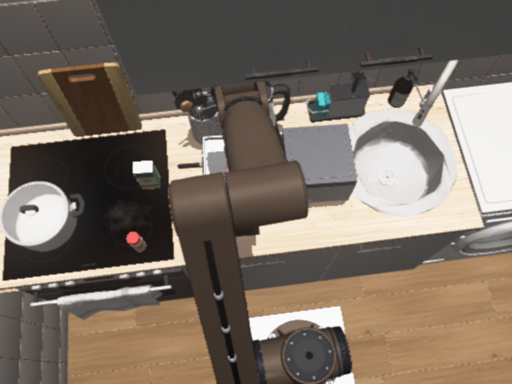

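Run:
```python
from h import *
for n in ('w1','top0','side0'):
    p,d,m=load(n);P=cloud(d,m)
    k=(P[...,0]>.37)&(P[...,0]<.5)&(P[...,1]>.04)&(P[...,1]<.2)&(P[...,2]>.07)&(P[...,2]<.13)
    nn,l,s,c=cv2.connectedComponentsWithStats(k.astype(np.uint8));i=1+np.argmax(s[1:,4])
    Q=P[l==i];print(n,len(Q),Q.min(0),Q.max(0),np.median(Q,0));print(cv2.minAreaRect((Q[:,:2]*1000).astype(np.float32)))
    for x in np.arange(.40,.48,.01):
        q=Q[abs(Q[:,0]-x)<.004]
        if len(q): print(round(x,2),q[:,1].min().round(3),q[:,1].max().round(3),np.median(q[:,2]).round(3))
```

```text
w1 4484 [0.40201405 0.07467229 0.0700078 ] [0.47062372 0.16047366 0.10403727] [0.42794794 0.11835898 0.09340919]
((437.1396484375, 116.78286743164062), (84.9576644897461, 66.3351058959961), 87.06902313232422)
0.4 0.078 0.116 0.1
0.41 0.077 0.16 0.101
0.42 0.075 0.16 0.097
0.43 0.075 0.16 0.093
0.44 0.075 0.159 0.087
0.45 0.075 0.159 0.082
0.46 0.105 0.127 0.075
0.47 0.105 0.126 0.071
top0 341 [0.40086873 0.07806673 0.07096363] [0.46975615 0.16281543 0.10805628] [0.42699977 0.12012599 0.09295836]
((435.9590148925781, 119.12259674072266), (83.16838073730469, 67.88127136230469), 85.91001892089844)
0.4 0.08 0.133 0.099
0.41 0.079 0.163 0.1
0.42 0.081 0.162 0.096
0.43 0.08 0.161 0.092
0.44 0.079 0.16 0.085
0.45 0.081 0.159 0.081
0.46 0.111 0.128 0.075
0.47 0.11 0.123 0.072
side0 213 [0.39920505 0.07542038 0.07017506] [0.47020085 0.1615377  0.10605081] [0.42526161 0.11094897 0.09407905]
((435.5572814941406, 117.94898986816406), (85.92216491699219, 69.241455078125), 86.95819091796875)
0.4 0.077 0.153 0.101
0.41 0.077 0.16 0.102
0.42 0.076 0.154 0.097
0.43 0.075 0.158 0.092
0.44 0.076 0.161 0.087
0.45 0.092 0.151 0.083
0.46 0.104 0.124 0.075
0.47 0.115 0.123 0.071
```

Call:
play_rows(
  targets=[
    {"x": -0.03, "y": 0.002, "z": 0, "twist": 0},
    {"x": -0.065, "y": 0.004, "z": 0, "twist": 0},
    {"x": -0.105, "y": 0.006, "z": 0, "twist": 0},
    {"x": -0.145, "y": 0.008, "z": 0, "twist": 0},
    {"x": -0.185, "y": 0.01, "z": 0, "twist": 0},
    {"x": -0.22, "y": 0.012, "z": -0.02, "twist": 0},
    {"x": -0.245, "y": 0.014, "z": -0.06, "twist": 0},
    {"x": -0.257, "y": 0.014, "z": -0.1, "twist": 0},
    {"x": -0.257, "y": 0.014, "z": -0.135, "twist": 0},
    {"x": -0.257, "y": 0.014, "z": -0.155, "twist": 0},
  ],
  grip=0,
)

```text
clock: 18.1
position: [0.4284, 0.1175, 0.1421]
tcp_rot: [-179.8, 0.0, 86.9]
contact_force: [0.4, 1.0, 0.5]
opening: -0.0002
```

Call:
play_rows(
  targets=[
    {"x": 0, "y": 0, "z": -0.005, "twist": 0},
    {"x": 0, "y": 0, "z": -0.01, "twist": 0},
    {"x": 0, "y": 0, "z": -0.015, "twist": 0},
    {"x": 0, "y": 0, "z": -0.02, "twist": 0},
    {"x": 0, "y": 0, "z": -0.023, "twist": 0},
    {"x": 0, "y": 0, "z": -0.026, "twist": 0},
    {"x": -0.001, "y": 0, "z": -0.029, "twist": 0},
    {"x": -0.002, "y": 0, "z": -0.032, "twist": 0},
    {"x": -0.003, "y": 0, "z": -0.035, "twist": 0},
    {"x": -0.003, "y": 0, "z": -0.038, "twist": 0},
  ],
)

```text
clock: 19.1
position: [0.4268, 0.1176, 0.1066]
tcp_rot: [180.0, -0.0, 86.9]
contact_force: [-1.0, -0.3, 9.2]
opening: 0.0003
```

Call:
play_rows(
  targets=[
    {"x": 0, "y": 0, "z": -0.0025, "twist": 0},
    {"x": -0.001, "y": 0, "z": -0.005, "twist": 0},
    {"x": -0.001, "y": 0, "z": -0.0075, "twist": 0},
    {"x": -0.002, "y": 0, "z": -0.01, "twist": 0},
    {"x": -0.002, "y": 0, "z": -0.0125, "twist": 0},
    {"x": -0.003, "y": 0, "z": -0.015, "twist": 0},
    {"x": -0.003, "y": 0, "z": -0.0175, "twist": 0},
    {"x": -0.004, "y": 0, "z": -0.02, "twist": 0},
    {"x": -0.004, "y": 0, "z": -0.0225, "twist": 0},
    {"x": -0.005, "y": 0, "z": -0.025, "twist": 0},
  ],
)

```text
clock: 20.1
position: [0.4216, 0.1177, 0.0816]
tcp_rot: [-180.0, -0.0, 86.8]
contact_force: [-1.9, 2.1, 8.9]
opening: -0.0001
```

Call:
play_rows(
  targets=[
    {"x": 0, "y": 0, "z": -0.0025, "twist": 0},
    {"x": -0.001, "y": 0, "z": -0.005, "twist": 0},
    {"x": -0.001, "y": 0, "z": -0.0075, "twist": 0},
    {"x": -0.001, "y": 0, "z": -0.01, "twist": 0},
    {"x": -0.002, "y": 0, "z": -0.0125, "twist": 0},
    {"x": -0.002, "y": 0, "z": -0.015, "twist": 0},
    {"x": -0.002, "y": 0, "z": -0.017, "twist": 0},
    {"x": -0.002, "y": 0, "z": -0.019, "twist": 0},
    {"x": -0.002, "y": 0, "z": -0.02, "twist": 0},
    {"x": -0.002, "y": 0, "z": -0.021, "twist": 0},
  ],
)

```text
clock: 21.1
position: [0.4189, 0.1176, 0.0603]
tcp_rot: [-179.9, 0.0, 86.9]
contact_force: [-4.7, 1.4, 5.9]
opening: -0.0001
```

Run:
```python
from h import *
p,d,m=snap('side','s8'); s=robot.read_state(); print(s['clock'],s['position'],s['contact_force'])
```

```text
21.15 [0.41903728 0.11763235 0.0602263 ] [-2.45809245  0.09233129  3.12551865]
```

View pics/s8.png

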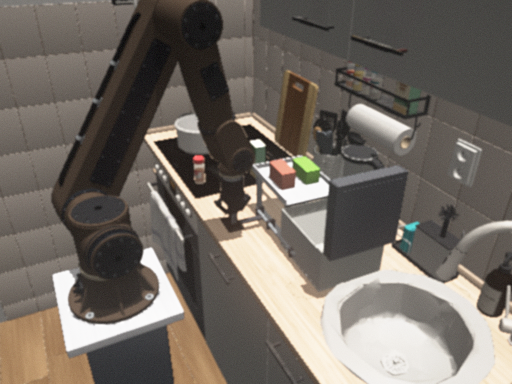

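Lid nearly upright, cartons still on the tray. Press a few mm more until the stop is felt.

Call:
play_rows(
  targets=[
    {"x": 0, "y": 0, "z": -0.0015, "twist": 0},
    {"x": 0, "y": 0, "z": -0.003, "twist": 0},
    {"x": 0, "y": 0, "z": -0.0045, "twist": 0},
    {"x": 0, "y": 0, "z": -0.005, "twist": 0},
    {"x": 0, "y": 0, "z": -0.0055, "twist": 0},
    {"x": 0, "y": 0, "z": -0.006, "twist": 0},
    {"x": 0, "y": 0, "z": -0.006, "twist": 0},
    {"x": 0, "y": 0, "z": -0.006, "twist": 0},
    {"x": 0, "y": 0, "z": -0.006, "twist": 0},
    {"x": 0, "y": 0, "z": -0.006, "twist": 0},
  ],
)

```text
clock: 22.15
position: [0.4192, 0.1176, 0.0554]
tcp_rot: [-180.0, 0.0, 86.9]
contact_force: [-7.8, 0.5, 27.8]
opening: 0.0001
```

Run:
```python
from h import *
p,d,m=snap('side','s9');P=cloud(d,m)
k=(P[...,2]>.15)&(P[...,2]<.42)&(P[...,0]>.5)&(P[...,0]<.76)&(P[...,1]>-.4)&(P[...,1]<-.15)&(p.max(-1)<110)
Q=P[k];print(len(Q),Q.min(0),Q.max(0))
for z in np.arange(.17,.4,.03):
    q=Q[abs(Q[:,2]-z)<.006]
    if len(q): print(round(z,2),np.median(q,0).round(3))
print(robot.read_state()['contact_force'])
p,d,m=snap('top','t9')
```

```text
4622 [ 0.50895405 -0.34137796  0.15002325] [ 0.72790165 -0.26812656  0.36673913]
0.17 [ 0.602 -0.309  0.17 ]
0.2 [ 0.59  -0.312  0.199]
0.23 [ 0.597 -0.316  0.23 ]
0.26 [ 0.596 -0.32   0.26 ]
0.29 [ 0.6   -0.324  0.29 ]
0.32 [ 0.6   -0.328  0.32 ]
0.35 [ 0.596 -0.331  0.35 ]
[-7.97916638  0.76712603 27.68303294]
```

View pics/t9.png

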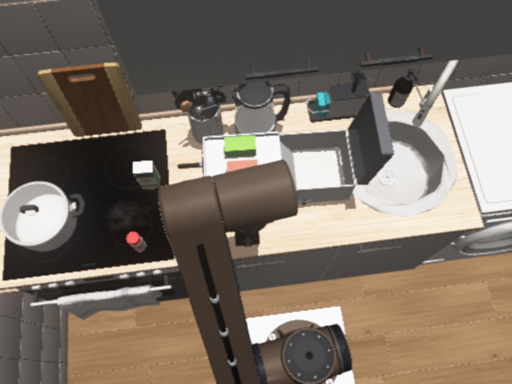

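Call:
play_rows(
  targets=[
    {"x": 0, "y": 0, "z": 0.01, "twist": 0},
    {"x": 0, "y": 0, "z": 0.025, "twist": 0},
    {"x": 0, "y": 0, "z": 0.05, "twist": 0},
    {"x": 0, "y": 0, "z": 0.09, "twist": 0},
    {"x": 0, "y": 0, "z": 0.13, "twist": 0},
    {"x": 0, "y": 0, "z": 0.17, "twist": 0},
    {"x": 0, "y": 0.01, "z": 0.21, "twist": 0},
    {"x": 0.01, "y": 0.03, "z": 0.24, "twist": 0},
    {"x": 0.03, "y": 0.055, "z": 0.245, "twist": 0},
    {"x": 0.06, "y": 0.08, "z": 0.245, "twist": 0},
  ],
)

```text
clock: 23.25
position: [0.4802, 0.1986, 0.3015]
tcp_rot: [179.8, -0.1, 86.8]
contact_force: [0.2, -0.5, -0.1]
opening: 0.0003
```

Call:
play_rows(
  targets=[
    {"x": 0.03, "y": 0.02, "z": 0, "twist": 0},
    {"x": 0.065, "y": 0.04, "z": 0, "twist": 0},
    {"x": 0.1, "y": 0.06, "z": 0, "twist": 0},
    {"x": 0.13, "y": 0.075, "z": 0, "twist": 0},
    {"x": 0.15, "y": 0.083, "z": 0, "twist": 0},
    {"x": 0.164, "y": 0.087, "z": 0, "twist": 0},
    {"x": 0.17, "y": 0.087, "z": 0, "twist": 0},
    {"x": 0.17, "y": 0.087, "z": 0, "twist": 0},
    {"x": 0.17, "y": 0.087, "z": 0, "twist": 0},
    {"x": 0.17, "y": 0.087, "z": 0, "twist": 0},
  ],
  grip=100,
)

```text
clock: 24.25
position: [0.6493, 0.2844, 0.2998]
tcp_rot: [180.0, -0.0, 86.8]
contact_force: [0.5, 0.3, 0.2]
opening: 0.0855
```

Run:
```python
from h import *
p,d,m=snap('top','t10');snap('wrist','w10');s=robot.read_state(); print(s['clock'],s['position'],s['tcp_rot'],s['opening'],s['contact_force'])
p,d,m=load('w10');P=cloud(d,m)
k=(P[...,2]>.15)&(P[...,2]<.18)&(P[...,0]>.6)&(P[...,0]<.7)&(P[...,1]>.25)&(P[...,1]<.34)
Q=P[k];print(len(Q),Q.min(0),Q.max(0))
for y in np.arange(.25,.335,.01):
    q=Q[abs(Q[:,1]-y)<.003]
    if len(q): print(round(y,3),q[:,0].min().round(4),q[:,0].max().round(4),q[:,2].max().round(3))
```

```text
24.35 [0.64948203 0.28444648 0.29982485] [ 1.79971652e+02 -9.69669528e-03  8.68521149e+01] 0.08528674831607899 [-0.90379764  0.27166813  0.09452291]
1251 [0.64203403 0.2501068  0.15787013] [0.66128223 0.3222422  0.16949676]
0.25 0.642 0.6583 0.169
0.26 0.6425 0.6588 0.169
0.27 0.6431 0.6592 0.168
0.28 0.6438 0.6597 0.169
0.29 0.6436 0.6602 0.169
0.3 0.6439 0.6606 0.169
0.31 0.6445 0.661 0.169
0.32 0.6461 0.6604 0.168
```

View pics/w10.png

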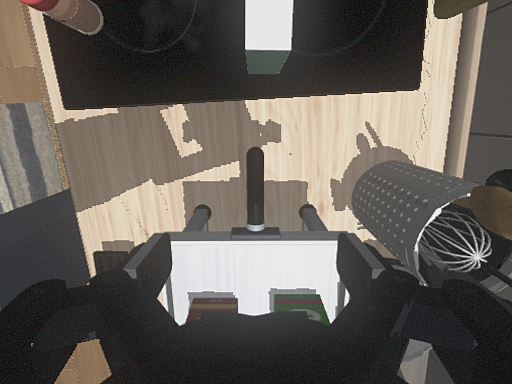

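View pics/t10.png

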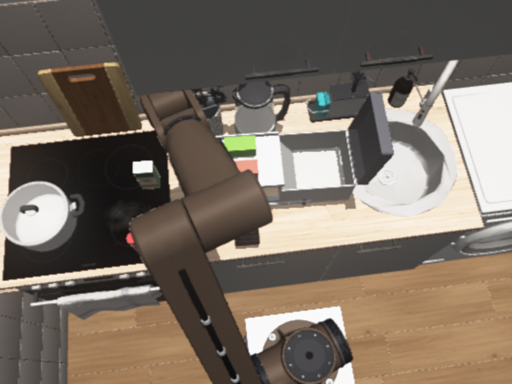

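Call:
play_rows(
  targets=[
    {"x": 0.002, "y": 0, "z": -0.03, "twist": 0},
    {"x": 0.002, "y": 0, "z": -0.06, "twist": 0},
    {"x": 0.002, "y": 0, "z": -0.09, "twist": 0},
    {"x": 0.002, "y": 0, "z": -0.115, "twist": 0},
    {"x": 0.002, "y": 0, "z": -0.13, "twist": 0},
    {"x": 0.002, "y": 0, "z": -0.138, "twist": 0},
    {"x": 0.002, "y": 0, "z": -0.14, "twist": 0},
    {"x": 0.002, "y": 0, "z": -0.14, "twist": 0},
    {"x": 0.002, "y": 0, "z": -0.14, "twist": 0},
    {"x": 0.002, "y": 0, "z": -0.14, "twist": 0},
  ],
)

```text
clock: 25.35
position: [0.6522, 0.2847, 0.1603]
tcp_rot: [179.9, -0.0, 86.9]
contact_force: [0.4, 1.2, -0.4]
opening: 0.0851
```

Call:
play_rows(
  targets=[
    {"x": 0, "y": 0, "z": 0, "twist": 0},
    {"x": 0, "y": 0, "z": 0, "twist": 0},
    {"x": 0, "y": 0, "z": 0, "twist": 0},
    {"x": 0, "y": 0, "z": 0, "twist": 0},
    {"x": 0, "y": 0, "z": 0, "twist": 0},
    {"x": 0, "y": 0, "z": 0, "twist": 0},
    {"x": 0, "y": 0, "z": 0, "twist": 0},
    {"x": 0, "y": 0, "z": 0, "twist": 0},
    {"x": 0, "y": 0, "z": 0, "twist": 0},
    {"x": 0, "y": 0, "z": 0, "twist": 0},
  ],
  grip=0,
)

```text
clock: 26.35
position: [0.6508, 0.2846, 0.1595]
tcp_rot: [-179.9, 0.0, 86.9]
contact_force: [-8.2, -0.9, 5.5]
opening: 0.0152
```

Run:
```python
from h import *
yh=.285-.31
for t in np.arange(0,.62,.04): print(round(t,2),'dy %.4f dz %.4f'%(.31*np.cos(t)-.006*np.sin(t)-.31,.31*np.sin(t)+.006*np.cos(t)-.006))
```

```text
0.0 dy 0.0000 dz 0.0000
0.04 dy -0.0005 dz 0.0124
0.08 dy -0.0015 dz 0.0248
0.12 dy -0.0029 dz 0.0371
0.16 dy -0.0049 dz 0.0493
0.2 dy -0.0074 dz 0.0615
0.24 dy -0.0103 dz 0.0735
0.28 dy -0.0137 dz 0.0854
0.32 dy -0.0176 dz 0.0972
0.36 dy -0.0220 dz 0.1088
0.4 dy -0.0268 dz 0.1202
0.44 dy -0.0321 dz 0.1315
0.48 dy -0.0378 dz 0.1425
0.52 dy -0.0440 dz 0.1532
0.56 dy -0.0505 dz 0.1638
0.6 dy -0.0575 dz 0.1740
```

Call:
play_rows(
  targets=[
    {"x": -0.001, "y": 0, "z": 0.003, "twist": 0},
    {"x": -0.001, "y": 0, "z": 0.006, "twist": 0},
    {"x": -0.001, "y": -0.0005, "z": 0.0105, "twist": 0},
    {"x": -0.001, "y": -0.0005, "z": 0.015, "twist": 0},
    {"x": -0.001, "y": -0.001, "z": 0.02, "twist": 0},
    {"x": -0.001, "y": -0.0015, "z": 0.025, "twist": 0},
    {"x": -0.001, "y": -0.002, "z": 0.03, "twist": 0},
    {"x": -0.001, "y": -0.0025, "z": 0.034, "twist": 0},
    {"x": -0.001, "y": -0.003, "z": 0.037, "twist": 0},
    {"x": -0.001, "y": -0.003, "z": 0.037, "twist": 0},
  ],
)

```text
clock: 27.35
position: [0.6506, 0.2812, 0.1969]
tcp_rot: [-180.0, 0.0, 86.9]
contact_force: [-5.9, -3.3, -2.9]
opening: 0.015
```

Run:
```python
from h import *
p,d,m=snap('side','s11');s=robot.read_state(); print(s['clock'],s['position'],s['opening'],s['contact_force'])
```

```text
27.4 [0.65056015 0.28125488 0.19688559] 0.01484951390626185 [-6.64153088 -3.41416161 -2.84120561]
```

View pics/s11.png

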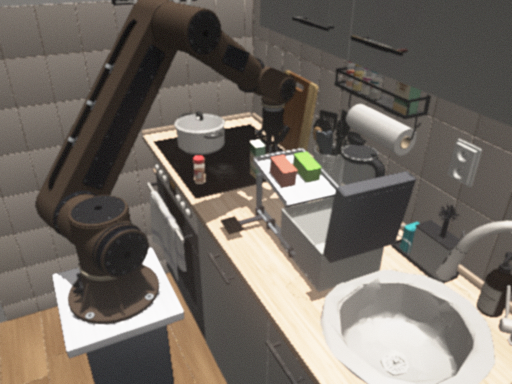

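Call:
play_rows(
  targets=[
    {"x": 0, "y": -0.0005, "z": 0.003, "twist": 0},
    {"x": 0, "y": -0.001, "z": 0.006, "twist": 0},
    {"x": 0, "y": -0.002, "z": 0.0105, "twist": 0},
    {"x": 0, "y": -0.003, "z": 0.015, "twist": 0},
    {"x": 0, "y": -0.004, "z": 0.02, "twist": 0},
    {"x": 0, "y": -0.005, "z": 0.025, "twist": 0},
    {"x": -0.001, "y": -0.006, "z": 0.03, "twist": 0},
    {"x": -0.001, "y": -0.007, "z": 0.034, "twist": 0},
    {"x": -0.001, "y": -0.0075, "z": 0.0365, "twist": 0},
    {"x": -0.001, "y": -0.0075, "z": 0.0365, "twist": 0},
  ],
)

```text
clock: 28.4
position: [0.6501, 0.2732, 0.2335]
tcp_rot: [180.0, 0.1, 86.8]
contact_force: [-4.4, -6.7, -4.4]
opening: 0.0153
```

```bash
cat >> h.py <<'E'
def slide(name):
    p,d,m=snap('side',name);s=robot.read_state();P=cloud(d,m);hsv=cv2.cvtColor(p,cv2.COLOR_RGB2HSV)
    H,S,V=[hsv[...,i].astype(int) for i in range(3)]
    reg=(P[...,0]>.5)&(P[...,0]<.78)&(P[...,1]>-.3)&(P[...,1]<.25)&(P[...,2]<.35)
    pz=s['position'][2]; print('t',s['clock'],s['position'].round(4),'theta est %.3f'%np.arcsin(np.clip((pz-.159)/.31,-1,1)),'F',s['contact_force'].round(1),'op',round(s['opening'],4))
    for nm,mk in (('red',((H<14)|(H>170))&(S>70)),('green',(H>35)&(H<75)&(S>100))):
        k=mk&reg
        if k.sum()<20: print(nm,'not seen');continue
        print(nm,k.sum(),'yc %.3f'%np.median(P[k][:,1]),'ymin %.3f'%np.percentile(P[k][:,1],3),'z %.3f'%np.median(P[k][:,2]))
E
python3 - <<'E'
from h import *
slide('s12')
E
```

```text
t 28.45 [0.6501 0.2732 0.2335] theta est 0.243 F [-4.  -6.2 -3.7] op 0.0153
red 624 yc 0.075 ymin 0.043 z 0.233
green 365 yc 0.083 ymin 0.041 z 0.235
```

Call:
play_rows(
  targets=[
    {"x": 0, "y": -0.0005, "z": 0.002, "twist": 0},
    {"x": 0, "y": -0.001, "z": 0.004, "twist": 0},
    {"x": 0, "y": -0.0015, "z": 0.006, "twist": 0},
    {"x": 0, "y": -0.002, "z": 0.008, "twist": 0},
    {"x": 0, "y": -0.0025, "z": 0.009, "twist": 0},
    {"x": 0, "y": -0.0025, "z": 0.009, "twist": 0},
    {"x": 0, "y": -0.0025, "z": 0.009, "twist": 0},
    {"x": 0, "y": -0.0025, "z": 0.009, "twist": 0},
    {"x": 0, "y": -0.0025, "z": 0.009, "twist": 0},
    {"x": 0, "y": -0.0025, "z": 0.009, "twist": 0},
  ],
)

```text
clock: 29.45
position: [0.65, 0.2707, 0.2421]
tcp_rot: [180.0, 0.1, 86.8]
contact_force: [-2.9, -5.5, -6.1]
opening: 0.0156
```

```bash
python3 -c "
from h import *
slide('s13')"
```

```text
t 29.5 [0.65   0.2707 0.2421] theta est 0.271 F [-3.3 -6.  -5.2] op 0.0146
red 625 yc 0.073 ymin 0.042 z 0.236
green 390 yc 0.082 ymin 0.039 z 0.237
```

Call:
play_rows(
  targets=[
    {"x": 0, "y": -0.0005, "z": 0.002, "twist": 0},
    {"x": 0, "y": -0.001, "z": 0.004, "twist": 0},
    {"x": 0, "y": -0.0015, "z": 0.006, "twist": 0},
    {"x": 0, "y": -0.002, "z": 0.008, "twist": 0},
    {"x": 0, "y": -0.0025, "z": 0.009, "twist": 0},
    {"x": 0, "y": -0.0025, "z": 0.009, "twist": 0},
    {"x": 0, "y": -0.0025, "z": 0.009, "twist": 0},
    {"x": 0, "y": -0.0025, "z": 0.009, "twist": 0},
    {"x": 0, "y": -0.0025, "z": 0.009, "twist": 0},
    {"x": 0, "y": -0.0025, "z": 0.009, "twist": 0},
  ],
)

```text
clock: 30.5
position: [0.6499, 0.268, 0.251]
tcp_rot: [-180.0, 0.1, 86.8]
contact_force: [-3.6, -7.2, -6.3]
opening: 0.0151
```

```bash
python3 -c "
from h import *
slide('s14')"
```

```text
t 30.55 [0.6499 0.268  0.2509] theta est 0.301 F [-2.9 -6.6 -7.7] op 0.0149
red 624 yc 0.072 ymin 0.039 z 0.239
green 389 yc 0.083 ymin 0.037 z 0.241
```

Call:
play_rows(
  targets=[
    {"x": 0, "y": -0.0005, "z": 0.002, "twist": 0},
    {"x": 0, "y": -0.001, "z": 0.004, "twist": 0},
    {"x": 0, "y": -0.002, "z": 0.006, "twist": 0},
    {"x": 0, "y": -0.0025, "z": 0.008, "twist": 0},
    {"x": 0, "y": -0.003, "z": 0.009, "twist": 0},
    {"x": 0, "y": -0.003, "z": 0.009, "twist": 0},
    {"x": 0, "y": -0.003, "z": 0.009, "twist": 0},
    {"x": 0, "y": -0.003, "z": 0.009, "twist": 0},
    {"x": 0, "y": -0.003, "z": 0.009, "twist": 0},
    {"x": 0, "y": -0.003, "z": 0.009, "twist": 0},
  ],
)

```text
clock: 31.55
position: [0.6497, 0.265, 0.2599]
tcp_rot: [-180.0, 0.1, 86.8]
contact_force: [-4.0, -6.8, -6.0]
opening: 0.0155
```

```bash
python3 -c "
from h import *
slide('s15')"
```

```text
t 31.6 [0.6497 0.2651 0.2599] theta est 0.332 F [-3.5 -6.4 -6.4] op 0.0148
red 631 yc 0.070 ymin 0.037 z 0.242
green 357 yc 0.079 ymin 0.035 z 0.246
```

Call:
play_rows(
  targets=[
    {"x": 0, "y": -0.0005, "z": 0.0015, "twist": 0},
    {"x": 0, "y": -0.001, "z": 0.003, "twist": 0},
    {"x": 0, "y": -0.0015, "z": 0.0045, "twist": 0},
    {"x": 0, "y": -0.002, "z": 0.006, "twist": 0},
    {"x": 0, "y": -0.0022, "z": 0.006, "twist": 0},
    {"x": 0, "y": -0.0022, "z": 0.006, "twist": 0},
    {"x": 0, "y": -0.0022, "z": 0.006, "twist": 0},
    {"x": 0, "y": -0.0022, "z": 0.006, "twist": 0},
    {"x": 0, "y": -0.0022, "z": 0.006, "twist": 0},
    {"x": 0, "y": -0.0022, "z": 0.006, "twist": 0},
  ],
)

```text
clock: 32.6
position: [0.6496, 0.2629, 0.2658]
tcp_rot: [-179.9, 0.1, 86.8]
contact_force: [-5.7, -5.6, -6.4]
opening: 0.0154
```

```bash
python3 -c "
from h import *
slide('s16')"
```

```text
t 32.65 [0.6496 0.2629 0.2659] theta est 0.352 F [-5.1 -6.6 -7.3] op 0.0146
red 632 yc 0.069 ymin 0.034 z 0.245
green 370 yc 0.078 ymin 0.033 z 0.247
```

Call:
play_rows(
  targets=[
    {"x": 0, "y": -0.0005, "z": 0.0015, "twist": 0},
    {"x": 0, "y": -0.001, "z": 0.003, "twist": 0},
    {"x": 0, "y": -0.0015, "z": 0.0045, "twist": 0},
    {"x": 0, "y": -0.002, "z": 0.006, "twist": 0},
    {"x": 0, "y": -0.0023, "z": 0.006, "twist": 0},
    {"x": 0, "y": -0.0023, "z": 0.006, "twist": 0},
    {"x": 0, "y": -0.0023, "z": 0.006, "twist": 0},
    {"x": 0, "y": -0.0023, "z": 0.006, "twist": 0},
    {"x": 0, "y": -0.0023, "z": 0.006, "twist": 0},
    {"x": 0, "y": -0.0023, "z": 0.006, "twist": 0},
  ],
)

```text
clock: 33.65
position: [0.6495, 0.2607, 0.2718]
tcp_rot: [-179.9, 0.1, 86.8]
contact_force: [-6.2, -5.4, -8.4]
opening: 0.0152
```

```bash
python3 -c "
from h import *
slide('s17')"
```

```text
t 33.7 [0.6495 0.2607 0.2717] theta est 0.372 F [-4.7 -6.3 -6.8] op 0.0151
red 645 yc 0.068 ymin 0.033 z 0.245
green 360 yc 0.075 ymin 0.031 z 0.250
```

Call:
play_rows(
  targets=[
    {"x": 0, "y": -0.0005, "z": 0.0015, "twist": 0},
    {"x": 0, "y": -0.001, "z": 0.003, "twist": 0},
    {"x": 0, "y": -0.0015, "z": 0.0045, "twist": 0},
    {"x": 0, "y": -0.002, "z": 0.006, "twist": 0},
    {"x": 0, "y": -0.0025, "z": 0.006, "twist": 0},
    {"x": 0, "y": -0.0025, "z": 0.006, "twist": 0},
    {"x": 0, "y": -0.0025, "z": 0.006, "twist": 0},
    {"x": 0, "y": -0.0025, "z": 0.006, "twist": 0},
    {"x": 0, "y": -0.0025, "z": 0.006, "twist": 0},
    {"x": 0, "y": -0.0025, "z": 0.006, "twist": 0},
  ],
)

```text
clock: 34.7
position: [0.6494, 0.2583, 0.2777]
tcp_rot: [-179.9, 0.1, 86.8]
contact_force: [-5.9, -5.6, -7.5]
opening: 0.0153
```

```bash
python3 -c "
from h import *
slide('s18')"
```

```text
t 34.75 [0.6494 0.2583 0.2777] theta est 0.393 F [-5.3 -5.8 -6.6] op 0.015
red 641 yc 0.068 ymin 0.032 z 0.248
green 359 yc 0.073 ymin 0.030 z 0.251
```

Call:
play_rows(
  targets=[
    {"x": 0, "y": -0.0005, "z": 0.0015, "twist": 0},
    {"x": 0, "y": -0.001, "z": 0.003, "twist": 0},
    {"x": 0, "y": -0.002, "z": 0.0045, "twist": 0},
    {"x": 0, "y": -0.0025, "z": 0.006, "twist": 0},
    {"x": 0, "y": -0.0026, "z": 0.006, "twist": 0},
    {"x": 0, "y": -0.0026, "z": 0.006, "twist": 0},
    {"x": 0, "y": -0.0026, "z": 0.006, "twist": 0},
    {"x": 0, "y": -0.0026, "z": 0.006, "twist": 0},
    {"x": 0, "y": -0.0026, "z": 0.006, "twist": 0},
    {"x": 0, "y": -0.0026, "z": 0.006, "twist": 0},
  ],
)

```text
clock: 35.75
position: [0.6493, 0.2557, 0.2837]
tcp_rot: [-179.9, 0.1, 86.8]
contact_force: [-7.2, -6.3, -7.2]
opening: 0.0153
```

```bash
python3 -c "
from h import *
slide('s19')"
```

```text
t 35.8 [0.6493 0.2556 0.2837] theta est 0.414 F [-6.6 -5.6 -7.1] op 0.015
red 651 yc 0.066 ymin 0.030 z 0.250
green 369 yc 0.072 ymin 0.028 z 0.254
```

Call:
play_rows(
  targets=[
    {"x": 0, "y": -0.0005, "z": 0.0015, "twist": 0},
    {"x": 0, "y": -0.001, "z": 0.003, "twist": 0},
    {"x": 0, "y": -0.002, "z": 0.0045, "twist": 0},
    {"x": 0, "y": -0.0025, "z": 0.006, "twist": 0},
    {"x": 0, "y": -0.0028, "z": 0.006, "twist": 0},
    {"x": 0, "y": -0.0028, "z": 0.006, "twist": 0},
    {"x": 0, "y": -0.0028, "z": 0.006, "twist": 0},
    {"x": 0, "y": -0.0028, "z": 0.006, "twist": 0},
    {"x": 0, "y": -0.0028, "z": 0.006, "twist": 0},
    {"x": 0, "y": -0.0028, "z": 0.006, "twist": 0},
  ],
)

```text
clock: 36.8
position: [0.6492, 0.2529, 0.2896]
tcp_rot: [-179.9, 0.1, 86.8]
contact_force: [-8.1, -6.3, -8.7]
opening: 0.0147
```

```bash
python3 -c "
from h import *
slide('s20')"
```

```text
t 36.85 [0.6492 0.2529 0.2895] theta est 0.435 F [-7.2 -5.9 -7.8] op 0.015
red 646 yc 0.064 ymin 0.027 z 0.251
green 374 yc 0.068 ymin 0.026 z 0.255
```

View pics/s20.png

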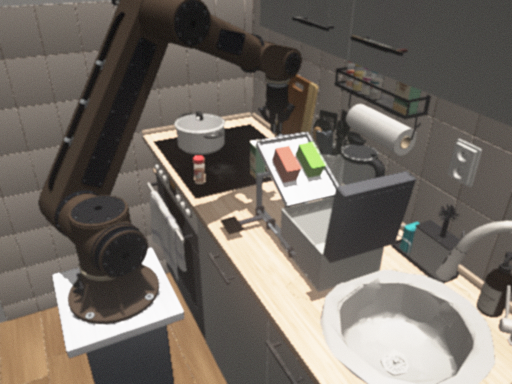

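Call:
play_rows(
  targets=[
    {"x": 0, "y": -0.0005, "z": 0.0015, "twist": 0},
    {"x": -0.0005, "y": -0.001, "z": 0.003, "twist": 0},
    {"x": -0.001, "y": -0.002, "z": 0.0045, "twist": 0},
    {"x": -0.001, "y": -0.0025, "z": 0.006, "twist": 0},
    {"x": -0.001, "y": -0.0028, "z": 0.006, "twist": 0},
    {"x": -0.001, "y": -0.0028, "z": 0.006, "twist": 0},
    {"x": -0.001, "y": -0.0028, "z": 0.006, "twist": 0},
    {"x": -0.001, "y": -0.0028, "z": 0.006, "twist": 0},
    {"x": -0.001, "y": -0.0028, "z": 0.006, "twist": 0},
    {"x": -0.001, "y": -0.0028, "z": 0.006, "twist": 0},
  ],
)

```text
clock: 37.85
position: [0.6489, 0.2499, 0.2958]
tcp_rot: [-180.0, 0.1, 86.8]
contact_force: [-2.9, -6.3, -7.9]
opening: 0.0151
```

```bash
python3 -c "
from h import *
slide('s21')"
```

```text
t 37.9 [0.6489 0.2499 0.2958] theta est 0.457 F [-2.7 -6.9 -7.9] op 0.015
red 641 yc 0.060 ymin 0.024 z 0.253
green 379 yc 0.065 ymin 0.022 z 0.256
```

Call:
play_rows(
  targets=[
    {"x": 0, "y": -0.0005, "z": 0.0015, "twist": 0},
    {"x": 0, "y": -0.001, "z": 0.003, "twist": 0},
    {"x": 0, "y": -0.002, "z": 0.0045, "twist": 0},
    {"x": 0, "y": -0.0025, "z": 0.0055, "twist": 0},
    {"x": 0, "y": -0.003, "z": 0.0055, "twist": 0},
    {"x": 0, "y": -0.003, "z": 0.0055, "twist": 0},
    {"x": 0, "y": -0.003, "z": 0.0055, "twist": 0},
    {"x": 0, "y": -0.003, "z": 0.0055, "twist": 0},
    {"x": 0, "y": -0.003, "z": 0.0055, "twist": 0},
    {"x": 0, "y": -0.003, "z": 0.0055, "twist": 0},
  ],
)

```text
clock: 38.9
position: [0.6488, 0.2471, 0.3011]
tcp_rot: [-180.0, 0.1, 86.8]
contact_force: [-3.5, -5.4, -9.1]
opening: 0.0152
```

```bash
python3 -c "
from h import *
slide('s22')"
```

```text
t 38.95 [0.6488 0.2471 0.3011] theta est 0.476 F [-3.1 -5.5 -9. ] op 0.015
red 696 yc -0.008 ymin -0.044 z 0.220
green 422 yc -0.007 ymin -0.045 z 0.222
```

Both are sliding; hold still.

Call:
play_rows(
  targets=[
    {"x": 0, "y": 0, "z": 0, "twist": 0},
    {"x": 0, "y": 0, "z": 0, "twist": 0},
    {"x": 0, "y": 0, "z": 0, "twist": 0},
    {"x": 0, "y": 0, "z": 0, "twist": 0},
    {"x": 0, "y": 0, "z": 0, "twist": 0},
    {"x": 0, "y": 0, "z": 0, "twist": 0},
    {"x": 0, "y": 0, "z": 0, "twist": 0},
    {"x": 0, "y": 0, "z": 0, "twist": 0},
    {"x": 0, "y": 0, "z": 0, "twist": 0},
    {"x": 0, "y": 0, "z": 0, "twist": 0},
  ],
)

```text
clock: 39.95
position: [0.6488, 0.2471, 0.3012]
tcp_rot: [-180.0, 0.1, 86.8]
contact_force: [-3.8, -5.7, -8.6]
opening: 0.015
```

```bash
python3 -c "
from h import *
slide('s23')
p,d,m=snap('top','t23'); cartons(p,d,m); redfit(p,d,m,0.005,.2)"
```

```text
t 40.0 [0.6488 0.2471 0.3011] theta est 0.476 F [-3.5 -6.4 -9. ] op 0.0152
red 31 yc -0.171 ymin -0.274 z 0.074
green not seen
red 142 [133. 238.] top z 0.117 c 0.438 0.493 size 38 37 long-axis yaw -48.5
orange 376 [88. 79.] top z 0.342 c 0.951 0.595 size 170 22 long-axis yaw 89.9
orange 138 [81. 79.] top z 0.295 c 0.943 0.593 size 94 18 long-axis yaw 88.5
orange 87 [ 72. 109.] top z 0.260 c 0.937 0.678 size 11 5 long-axis yaw 48.5
orange 67 [113. 122.] top z 0.107 c 0.917 0.565 size 12 5 long-axis yaw -70.5
green 383 [328. 157.] top z 0.066 c 0.666 -0.206 size 103 53 long-axis yaw 85.0
blue 163 [323.  99.] top z 0.096 c 0.893 -0.219 size 57 34 long-axis yaw 0.8
red 406 ((592.4191284179688, -206.9537353515625), (106.78250122070312, 77.78749084472656), 89.26240539550781) z 0.069
```

View pics/s23.png

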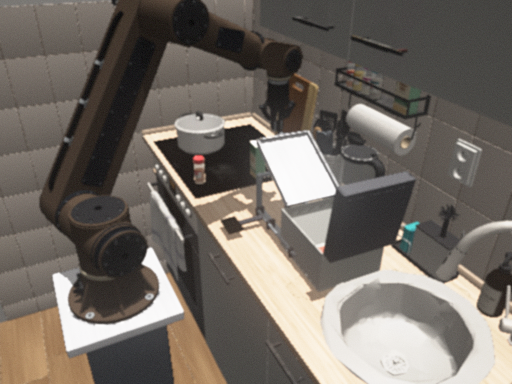

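View pics/t23.png

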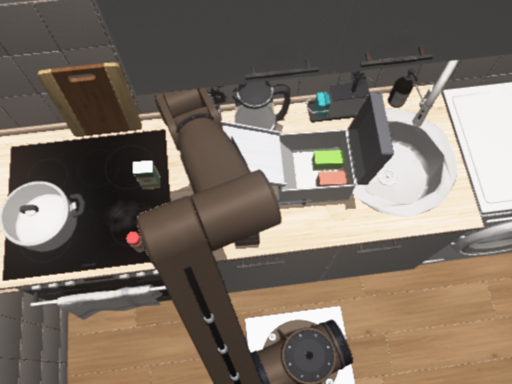

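Call:
play_rows(
  targets=[
    {"x": 0, "y": 0, "z": 0, "twist": 0},
    {"x": 0, "y": 0, "z": 0, "twist": 0},
    {"x": 0, "y": 0, "z": 0, "twist": 0},
    {"x": 0, "y": 0, "z": 0, "twist": 0},
    {"x": 0, "y": 0.002, "z": -0.004, "twist": 0},
    {"x": 0, "y": 0.0045, "z": -0.009, "twist": 0},
    {"x": 0, "y": 0.0075, "z": -0.015, "twist": 0},
    {"x": 0, "y": 0.0105, "z": -0.021, "twist": 0},
    {"x": 0, "y": 0.0128, "z": -0.027, "twist": 0},
    {"x": 0, "y": 0.015, "z": -0.0325, "twist": 0},
  ],
)

```text
clock: 41.05
position: [0.6495, 0.262, 0.27]
tcp_rot: [179.8, 0.1, 86.8]
contact_force: [-0.5, -6.5, 0.3]
opening: 0.0147
```

Call:
play_rows(
  targets=[
    {"x": 0, "y": 0.0025, "z": -0.006, "twist": 0},
    {"x": 0, "y": 0.0047, "z": -0.0117, "twist": 0},
    {"x": 0, "y": 0.0085, "z": -0.0235, "twist": 0},
    {"x": 0.001, "y": 0.012, "z": -0.0355, "twist": 0},
    {"x": 0.001, "y": 0.0148, "z": -0.0475, "twist": 0},
    {"x": 0.001, "y": 0.0174, "z": -0.0595, "twist": 0},
    {"x": 0.001, "y": 0.0193, "z": -0.072, "twist": 0},
    {"x": 0.001, "y": 0.0208, "z": -0.084, "twist": 0},
    {"x": 0.001, "y": 0.0215, "z": -0.092, "twist": 0},
    {"x": 0.001, "y": 0.022, "z": -0.099, "twist": 0},
  ],
)

```text
clock: 42.05
position: [0.6507, 0.286, 0.1692]
tcp_rot: [179.8, -0.1, 86.9]
contact_force: [4.9, 4.4, 1.9]
opening: 0.0152
```

Call:
play_rows(
  targets=[
    {"x": 0, "y": 0, "z": -0.003, "twist": 0},
    {"x": 0, "y": 0, "z": -0.006, "twist": 0},
    {"x": 0, "y": 0, "z": -0.008, "twist": 0},
    {"x": 0, "y": 0, "z": -0.0095, "twist": 0},
    {"x": 0, "y": 0, "z": -0.01, "twist": 0},
    {"x": 0, "y": 0, "z": -0.01, "twist": 0},
    {"x": 0, "y": 0, "z": -0.01, "twist": 0},
    {"x": 0, "y": 0, "z": -0.01, "twist": 0},
    {"x": 0, "y": 0, "z": -0.01, "twist": 0},
    {"x": 0, "y": 0, "z": -0.01, "twist": 0},
  ],
)

```text
clock: 43.05
position: [0.6507, 0.2861, 0.1606]
tcp_rot: [179.8, -0.1, 86.9]
contact_force: [2.0, 4.7, 8.1]
opening: 0.0149
```

Call:
play_rows(
  targets=[
    {"x": 0, "y": 0, "z": 0, "twist": 0},
    {"x": 0, "y": 0, "z": 0, "twist": 0},
    {"x": 0, "y": 0, "z": 0, "twist": 0},
    {"x": 0, "y": 0, "z": 0, "twist": 0},
    {"x": 0, "y": 0, "z": 0, "twist": 0},
    {"x": 0, "y": 0, "z": 0.01, "twist": 0},
    {"x": 0, "y": 0, "z": 0.03, "twist": 0},
    {"x": 0, "y": 0, "z": 0.06, "twist": 0},
    {"x": 0, "y": 0, "z": 0.1, "twist": 0},
    {"x": 0, "y": 0, "z": 0.14, "twist": 0},
  ],
  grip=100,
)

```text
clock: 44.05
position: [0.6497, 0.2847, 0.3019]
tcp_rot: [180.0, 0.0, 86.8]
contact_force: [1.2, -0.1, 0.8]
opening: 0.0854
```

Run:
```python
from h import *
s=robot.read_state(); print(s['clock'],s['position'],s['opening'],s['contact_force'])
p,d,m=snap('top','t24');P=cloud(d,m)
cartons(p,d,m); redfit(p,d,m,0.005,.2)
p2,d2,m2=snap('side','s24');P2=cloud(d2,m2)
for nm,A in (('top',P),('side',P2)):
    for z0,z1 in ((.3,.4),(.4,.5),(.5,.7),(.7,1.)):
        k=(A[...,2]>z0)&(A[...,2]<z1)&(A[...,1]<-.1)&(A[...,1]>-.7)&(A[...,0]>.45)
        Q=A[k]
        print(nm,z0,len(Q), Q.min(0).round(3) if len(Q) else '',Q.max(0).round(3) if len(Q) else '')
k=(P[...,2]>.12)&(P[...,2]<.6)&(P[...,0]>.45)&(P[...,0]<.9)&(P[...,1]<-.36)&(P[...,1]>-.7)
Q=P[k];print('faucet',Q.min(0),Q.max(0))
# tray level check
k=(P[...,0]>.57)&(P[...,0]<.71)&(P[...,1]>-.01)&(P[...,1]<.2)&(P[...,2]>.14)&(P[...,2]<.25);Q=P[k]
print(len(Q),np.polyfit(Q[:,1],Q[:,2],1))
```

```text
44.05 [0.64965656 0.2847331  0.3019332 ] 0.085428158190539 [ 1.21166238 -0.12604987  0.76081076]
orange 364 [77. 75.] top z 0.343 c 0.951 0.593 size 171 21 long-axis yaw 89.8
orange 135 [81. 79.] top z 0.294 c 0.944 0.594 size 94 20 long-axis yaw 89.9
green 377 [328. 157.] top z 0.066 c 0.665 -0.207 size 105 53 long-axis yaw 85.3
blue 162 [323.  99.] top z 0.096 c 0.891 -0.220 size 59 36 long-axis yaw -2.8
red 402 ((593.8568115234375, -206.7103729248047), (104.11724853515625, 80.5692138671875), 86.55598449707031) z 0.069
top 0.3 1297 [ 0.511 -0.613  0.3  ] [ 0.82  -0.283  0.371]
top 0.4 0  
top 0.5 4104 [ 0.593 -0.582  0.611] [ 0.644 -0.1    0.7  ]
top 0.7 7589 [ 0.628 -0.539  0.7  ] [ 0.645 -0.1    0.859]
side 0.3 6637 [ 0.509 -0.582  0.3  ] [ 0.969 -0.1    0.4  ]
side 0.4 3160 [ 0.867 -0.421  0.4  ] [ 0.968 -0.1    0.5  ]
side 0.5 7477 [ 0.593 -0.605  0.5  ] [ 0.906 -0.1    0.7  ]
side 0.7 8231 [ 0.627 -0.577  0.7  ] [ 0.636 -0.1    0.81 ]
faucet [ 0.68456999 -0.63500025  0.12008562] [ 0.89976894 -0.36058905  0.35639729]
1420 [0.00231811 0.15483171]
```

View pics/s24.png

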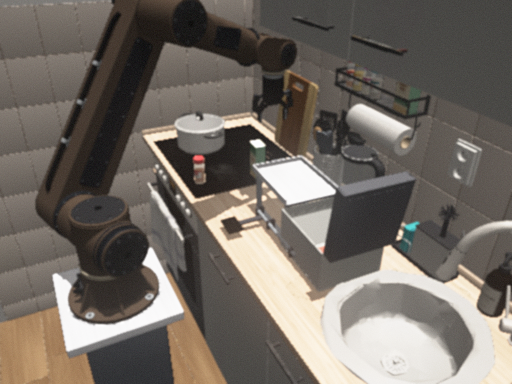

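Call:
play_rows(
  targets=[
    {"x": -0.03, "y": -0.035, "z": 0.003, "twist": 0},
    {"x": -0.06, "y": -0.07, "z": 0.006, "twist": 0},
    {"x": -0.09, "y": -0.105, "z": 0.01, "twist": 0},
    {"x": -0.12, "y": -0.14, "z": 0.015, "twist": 0},
    {"x": -0.15, "y": -0.175, "z": 0.02, "twist": 0},
    {"x": -0.18, "y": -0.21, "z": 0.025, "twist": 0},
    {"x": -0.2, "y": -0.25, "z": 0.028, "twist": 0},
    {"x": -0.205, "y": -0.295, "z": 0.03, "twist": 0},
    {"x": -0.205, "y": -0.34, "z": 0.03, "twist": 0},
    {"x": -0.205, "y": -0.385, "z": 0.03, "twist": 0},
  ],
  grip=0,
)

```text
clock: 45.15
position: [0.4442, -0.1017, 0.3305]
tcp_rot: [179.9, 0.0, 86.9]
contact_force: [0.5, -0.2, -0.5]
opening: -0.0001
```

Call:
play_rows(
  targets=[
    {"x": 0, "y": -0.04, "z": 0, "twist": 0},
    {"x": 0, "y": -0.08, "z": 0, "twist": 0},
    {"x": 0, "y": -0.12, "z": 0, "twist": 0},
    {"x": 0, "y": -0.16, "z": 0, "twist": 0},
    {"x": 0, "y": -0.2, "z": 0, "twist": 0},
    {"x": 0, "y": -0.24, "z": 0, "twist": 0},
    {"x": 0, "y": -0.28, "z": 0, "twist": 0},
    {"x": 0, "y": -0.31, "z": 0, "twist": 0},
    {"x": 0, "y": -0.32, "z": 0, "twist": 0},
    {"x": 0, "y": -0.32, "z": 0, "twist": 0},
  ],
)

```text
clock: 46.15
position: [0.4446, -0.4208, 0.3294]
tcp_rot: [-180.0, -0.0, 86.8]
contact_force: [0.0, 0.7, 0.3]
opening: -0.0001
```

Run:
```python
from h import *
s=robot.read_state(); print(s['clock'],s['position'],s['opening'],s['contact_force'])
p,d,m=snap('side','s25')
```

```text
46.15 [ 0.44457512 -0.42080772  0.32938979] -0.00013685637747750428 [0.03092478 0.65160471 0.25344044]
```

View pics/s25.png

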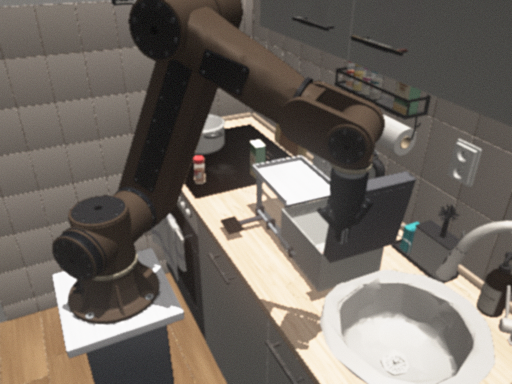

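Call:
play_rows(
  targets=[
    {"x": 0.02, "y": 0, "z": 0.003, "twist": 0},
    {"x": 0.045, "y": 0, "z": 0.007, "twist": 0},
    {"x": 0.07, "y": 0, "z": 0.01, "twist": 0},
    {"x": 0.09, "y": 0, "z": 0.01, "twist": 0},
    {"x": 0.095, "y": 0.01, "z": 0.01, "twist": 0},
    {"x": 0.095, "y": 0.025, "z": 0.01, "twist": 0},
    {"x": 0.095, "y": 0.04, "z": 0.01, "twist": 0},
    {"x": 0.095, "y": 0.055, "z": 0.01, "twist": 0},
    {"x": 0.095, "y": 0.065, "z": 0.01, "twist": 0},
    {"x": 0.095, "y": 0.072, "z": 0.01, "twist": 0},
  ],
)

```text
clock: 47.2
position: [0.5396, -0.3469, 0.3404]
tcp_rot: [180.0, 0.0, 86.9]
contact_force: [0.4, -0.3, -0.7]
opening: 0.0
```

Call:
play_rows(
  targets=[
    {"x": 0, "y": 0.006, "z": 0, "twist": 0},
    {"x": 0, "y": 0.012, "z": 0, "twist": 0},
    {"x": 0, "y": 0.018, "z": 0, "twist": 0},
    {"x": 0, "y": 0.024, "z": 0, "twist": 0},
    {"x": 0, "y": 0.03, "z": 0.001, "twist": 0},
    {"x": 0, "y": 0.036, "z": 0.003, "twist": 0},
    {"x": 0, "y": 0.042, "z": 0.005, "twist": 0},
    {"x": 0, "y": 0.048, "z": 0.007, "twist": 0},
    {"x": 0, "y": 0.055, "z": 0.009, "twist": 0},
    {"x": 0, "y": 0.062, "z": 0.01, "twist": 0},
  ],
)

```text
clock: 48.2
position: [0.5398, -0.2857, 0.3496]
tcp_rot: [-180.0, -0.0, 86.8]
contact_force: [0.6, -0.9, -0.2]
opening: 0.0003
```

Run:
```python
from h import *
s=robot.read_state(); print(s['clock'],s['position'],s['opening'],s['contact_force'])
p,d,m=snap('side','s26')
```

```text
48.2 [ 0.53982656 -0.28565791  0.34963233] 0.0003050795461034425 [ 0.56207783 -0.9054287  -0.23644388]
```

View pics/s26.png

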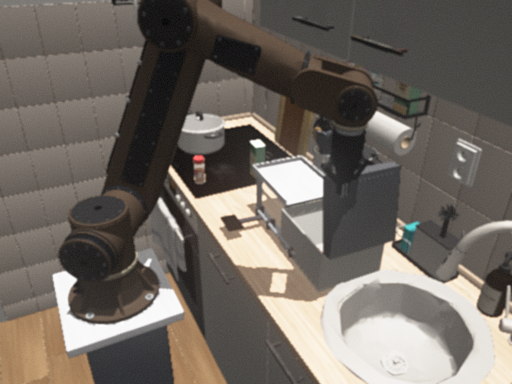

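Call:
play_rows(
  targets=[
    {"x": 0, "y": 0.009, "z": 0.002, "twist": 0},
    {"x": 0, "y": 0.018, "z": 0.004, "twist": 0},
    {"x": 0, "y": 0.028, "z": 0.006, "twist": 0},
    {"x": 0, "y": 0.037, "z": 0.0055, "twist": 0},
    {"x": 0, "y": 0.048, "z": 0.0045, "twist": 0},
    {"x": 0, "y": 0.058, "z": 0.003, "twist": 0},
    {"x": 0, "y": 0.068, "z": 0.0015, "twist": 0},
    {"x": 0, "y": 0.075, "z": 0, "twist": 0},
    {"x": 0, "y": 0.081, "z": -0.002, "twist": 0},
    {"x": 0, "y": 0.087, "z": -0.004, "twist": 0},
  ],
)

```text
clock: 49.25
position: [0.54, -0.1987, 0.3457]
tcp_rot: [180.0, 0.0, 86.9]
contact_force: [0.0, -1.3, -0.5]
opening: -0.0002
```

Run:
```python
import numpy as np
yh=-.260
for f in np.arange(1.0,-.01,-.1):
    n=.04+.011*np.sin(f); print(round(f,1),'y %.3f z %.4f'%(yh+.19*np.cos(f)-n*np.sin(f), .14+.19*np.sin(f)+n*np.cos(f)+.019))
```

```text
1.0 y -0.199 z 0.3455
0.9 y -0.180 z 0.3381
0.8 y -0.162 z 0.3287
0.7 y -0.145 z 0.3174
0.6 y -0.129 z 0.3044
0.5 y -0.115 z 0.2898
0.4 y -0.102 z 0.2738
0.3 y -0.091 z 0.2565
0.2 y -0.082 z 0.2381
0.1 y -0.075 z 0.2189
0.0 y -0.070 z 0.1990
```

Call:
play_rows(
  targets=[
    {"x": 0, "y": 0.01, "z": -0.0035, "twist": 0},
    {"x": 0, "y": 0.019, "z": -0.0075, "twist": 0},
    {"x": 0, "y": 0.028, "z": -0.012, "twist": 0},
    {"x": 0, "y": 0.037, "z": -0.017, "twist": 0},
    {"x": 0, "y": 0.046, "z": -0.0225, "twist": 0},
    {"x": 0, "y": 0.054, "z": -0.028, "twist": 0},
    {"x": 0, "y": 0.062, "z": -0.0345, "twist": 0},
    {"x": 0, "y": 0.07, "z": -0.041, "twist": 0},
    {"x": 0, "y": 0.077, "z": -0.0485, "twist": 0},
    {"x": 0, "y": 0.084, "z": -0.056, "twist": 0},
  ],
)

```text
clock: 50.25
position: [0.5399, -0.1145, 0.2892]
tcp_rot: [180.0, -0.0, 86.9]
contact_force: [0.1, -0.7, 0.5]
opening: 0.0003
```

Run:
```python
from h import *
s=robot.read_state(); print(s['clock'],s['position'],s['opening'],s['contact_force'])
p,d,m=snap('side','s27')
```

```text
50.25 [ 0.53991302 -0.11452919  0.28919864] 0.00031411063382902186 [ 0.0699476  -0.72515775  0.45228058]
```

View pics/s27.png

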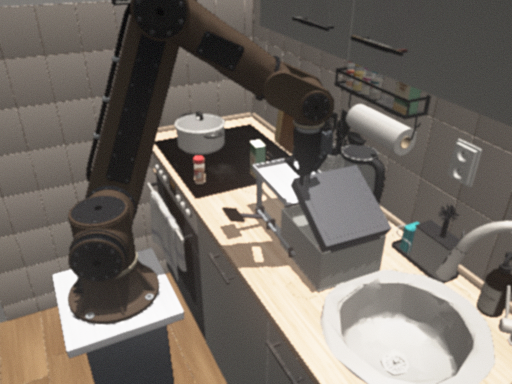

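Working; the lid is about half shut. Continue down to shut.

Call:
play_rows(
  targets=[
    {"x": 0, "y": 0.007, "z": -0.008, "twist": 0},
    {"x": 0, "y": 0.013, "z": -0.016, "twist": 0},
    {"x": 0, "y": 0.019, "z": -0.0245, "twist": 0},
    {"x": 0, "y": 0.024, "z": -0.033, "twist": 0},
    {"x": 0, "y": 0.029, "z": -0.042, "twist": 0},
    {"x": 0, "y": 0.033, "z": -0.0515, "twist": 0},
    {"x": 0, "y": 0.037, "z": -0.061, "twist": 0},
    {"x": 0, "y": 0.04, "z": -0.07, "twist": 0},
    {"x": 0, "y": 0.042, "z": -0.078, "twist": 0},
    {"x": 0, "y": 0.044, "z": -0.084, "twist": 0},
  ],
)

```text
clock: 51.3
position: [0.5397, -0.071, 0.205]
tcp_rot: [-180.0, -0.0, 86.9]
contact_force: [0.4, -1.5, 0.9]
opening: 0.0002
```

Call:
play_rows(
  targets=[
    {"x": 0, "y": 0, "z": -0.003, "twist": 0},
    {"x": 0, "y": 0, "z": -0.005, "twist": 0},
    {"x": 0, "y": 0, "z": -0.007, "twist": 0},
    {"x": 0, "y": 0, "z": -0.0085, "twist": 0},
    {"x": 0, "y": 0, "z": -0.0085, "twist": 0},
    {"x": 0, "y": 0, "z": -0.0085, "twist": 0},
    {"x": 0, "y": 0, "z": -0.0085, "twist": 0},
    {"x": 0, "y": 0, "z": -0.0085, "twist": 0},
    {"x": 0, "y": 0, "z": -0.0085, "twist": 0},
    {"x": 0, "y": 0, "z": -0.0085, "twist": 0},
  ],
)

```text
clock: 52.3
position: [0.54, -0.0711, 0.1986]
tcp_rot: [179.9, 0.0, 86.8]
contact_force: [-3.4, 2.0, 12.7]
opening: 0.0001
```

Call:
play_rows(
  targets=[
    {"x": 0, "y": 0, "z": 0.01, "twist": 0},
    {"x": 0, "y": 0, "z": 0.03, "twist": 0},
    {"x": 0, "y": 0, "z": 0.06, "twist": 0},
    {"x": 0, "y": 0, "z": 0.09, "twist": 0},
    {"x": -0.02, "y": 0, "z": 0.12, "twist": 0},
    {"x": -0.045, "y": -0.02, "z": 0.14, "twist": 0},
    {"x": -0.07, "y": -0.05, "z": 0.15, "twist": 0},
    {"x": -0.08, "y": -0.09, "z": 0.15, "twist": 0},
    {"x": -0.09, "y": -0.13, "z": 0.15, "twist": 0},
    {"x": -0.09, "y": -0.17, "z": 0.15, "twist": 0},
  ],
)

```text
clock: 53.3
position: [0.4487, -0.2426, 0.3484]
tcp_rot: [179.9, 0.0, 86.8]
contact_force: [1.9, 0.2, -0.3]
opening: -0.0003
```

Run:
```python
from h import *
s=robot.read_state(); print(s['clock'],s['position'],s['contact_force'])
p,d,m=snap('side','s28');p2,d2,m2=snap('top','t28')
for n,A in (('side',cloud(d,m)),('top',cloud(d2,m2))):
    for nm,b in (('lid',(.54,.71,-.24,-.06,.15,.24)),('tray',(.57,.71,.0,.2,.14,.2)),('pedal',(.405,.445,.085,.15,.02,.12))):
        k=(A[...,0]>b[0])&(A[...,0]<b[1])&(A[...,1]>b[2])&(A[...,1]<b[3])&(A[...,2]>b[4])&(A[...,2]<b[5]);Q=A[k]
        if len(Q)>30: print(n,nm,len(Q),'z slope along y',np.polyfit(Q[:,1],Q[:,2],1).round(4),'along x %.3f'%np.polyfit(Q[:,0],Q[:,2],1)[0],np.median(Q[:,2]).round(4))
```

```text
53.3 [ 0.44866677 -0.24255827  0.34838873] [ 1.90597624  0.24480462 -0.26708306]
side lid 1912 z slope along y [0.0005 0.1814] along x 0.001 0.1814
side tray 655 z slope along y [0.0014 0.1568] along x -0.001 0.1569
side pedal 95 z slope along y [0.0134 0.0935] along x -0.479 0.0953
top lid 2428 z slope along y [0.0002 0.1795] along x -0.001 0.1795
top tray 2212 z slope along y [-0.0017  0.1551] along x -0.001 0.1549
```

View pics/s28.png

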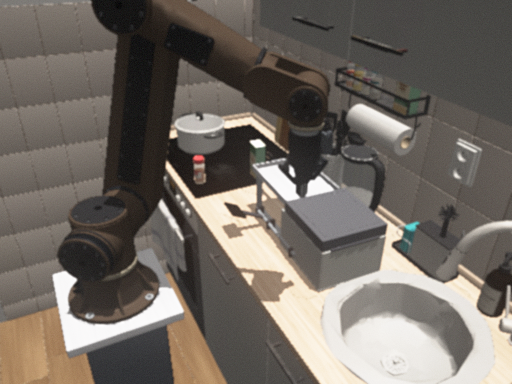

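View pics/t28.png

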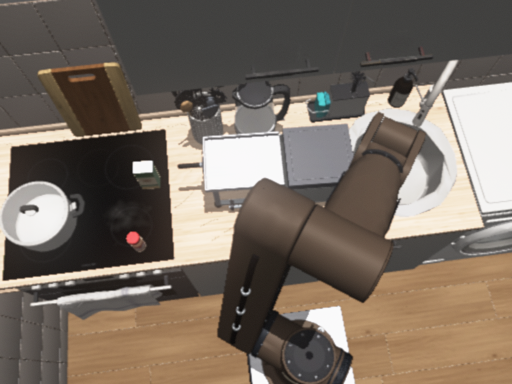

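```bash
python3 -c "
from rig import robot
print(robot.hand_in())"
```

```text
the job is handed in; nothing more can be done
None
```

The job is done and handed in at about 53 s, and `hand_in()` gave no verdict. Two cartons were there, a red one (60 mm high) and a green one (52 mm high). I saw no sign of the other two in any view.

**What I did**
- **Loading:** I set both cartons side by side on the level tray while the lid was shut.
- **Opening:** I pressed the pedal until I felt its stop, at about 28 N. The lid opened to about 1.69 rad.
- **Tipping:** I raised the tray by its handle in small steps. The cartons slid at about 0.48 rad, and I held it there until both were in the bin.
- **Closing:** I let the tray down, let go of the handle, and pushed the lid shut from outside.

**Last checks**
- **Lid and tray:** The lid's face lies flat at 0.180 m. The tray is level to within 0.003 rad.
- **Pedal:** The pad is back at its starting height and slope, so the pedal is up.
- **Cartons:** Before the lid closed, the green carton's top was at 0.066 m and the red one's at about 0.069 m. Both were inside the walls and below the 0.14 m rim. I could not see them again once the lid was shut.
- **Bystanders:** The salt packet and the jar stand where they were.
- **Arm:** It is clear of everything.

No check failed. The only reading that was off was the red carton's outline in the bin, about 104 x 80 mm against its real 102 x 53 mm. It probably includes some of its side face or its shadow.

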